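# Put a stone tablet up on its stand and stack its fragment boxes

### The arm

A 6-joint arm with a two-finger parallel gripper is mounted at the origin on the work surface. World frame = base frame: x ahead of the robot, y to its left, z up, the work surface at z = 0. Lengths are in mm, angles in degrees, forces in N, time in s.
With the tool pointing down it reaches from about 350 to 850 mm from the base axis. Payload 8.1 kg.
Tool frame: the origin (TCP) lies on the centre line of the jaws, within the pads' length; the fingertips stand 14 mm ahead of it and the grasp point (between the pads) lies 5 mm behind it; z points along the fingers, y is the line along which they close (so a half turn about z gives the same grasp; the last joint's range is limited). The gripper opens to 85 mm and grips with 20 to 120 N. Pads are 22 mm wide; open, the fingers measure 114 mm over their backs; the gripper's body (76 mm by 85 mm) begins 54 mm behind the grasp point. The pads swing forward as they close: fully open they stand 13 mm farther back than shut.
Start: joints at [-69.351, 7.471, 85.268, -0, 87.261, -4.893], TCP at [258.728, -541.355, 222.692] pointing down, gripper open.
Joint ranges: [-169.43, 169.43], [-51.17, 129.36], [1.28, 143.12], [-76.62, 256.62], [0, 156.53], [-152.29, 152.29]. Speed limits (degrees/s): [136.94, 136.94, 159.86, 180, 180, 180].

### API

Orientations are given as [roll, pitch, yaw] about the fixed x, y, z axes, in that order (R = Rz(yaw) Ry(pitch) Rx(roll)).
In Python, from bench import sense, snapshot, camera_info, hand_in gives the robot as it stands. The module is installed in compiled form; this text tells all that it offers.
- The arm moves only by the tool apply_moves, never from a script. Its argument "deltas" is a list of rows, each a list of 7 numbers: the shift along the tool's x, y, z scaled (see below), then the turn, a rotation vector about the tool's x, y, z scaled (see below), then the opening, from 0 (shut) to 1 (fully open). In form: [[dx, dy, dz, ax, ay, az, claw], ...]. A call has 1 to 8 rows; each row shifts and turns the commanded pose from where the row before left it, along the tool's axes as they then stand; what a row does not reach is not made up. The controller multiplies each number of a shift by 0.03 m and each number of a turn by 0.08 rad. A row lasts 1/8 s, in which the tool goes at most 62.5 mm and 10.7 degrees, less where a joint would pass 70% of its speed; a pose out of reach is approached as far as the arm can. A call with a number of a shift or a turn outside -1 to 1 is refused whole. A call with a gripper value outside its range is refused whole. The fingers move at their own pace and stop on an object; "grip_force" is the grip in N (left out, the last holds). Time passes only in rows, so rows that do not move let the fingers close. It gives the time, the measured TCP pose, the force, the opening and the grip force at its end, in the units of the state.
- sense(): the state, without advancing time (a new reading comes with each control period).
- snapshot(name): name is "scene" or "side" or "wrist"; returns the picture (420x560x3 uint8, red, green, blue); there is no depth.
- camera_info(name): a dict with "vertical_fov" (degrees; the focal length in pixels is half the picture's height over the tangent of half this angle, whatever the lens; pixels are square), "cx", "cy" (the principal point, pixels), "origin" and "rotation" of the camera in the world; the wrist camera has in their place "tool_from_camera" (4x4, takes a point from camera to tool coordinates, whose origin is the TCP and whose axes are the flange's). Camera axes: x right, y up, looking along -z (the intrinsics and any distortion apply to the point x, -y, -z); pixel columns grow to the right and rows downward; lengths in mm; the calibration is good to about 2 mm. A picture is of the moment at which its call begins: read the wrist's pose just before it. camera_info takes no time and is no camera call.
- hand_in(): hands the job in; it is judged then, once.
The state is a dict: "time": time; "joint_pos": joint angles; "qd": joint speeds; "joint_efforts": joint torques, N m; "tool_pos": TCP position; "tcp_rot": TCP orientation; "ft_force": force on the tool from outside, world axes, zero at the start; "wrist_torque": the same for the moment, N m; "finger_gap": finger opening in mm; "grip_force": force on a finger pad.
Only numpy, scipy, OpenCV 4.12 (cv2) and the standard library are available. Lean on these libraries where they do the work, as an engineer would, in place of code of your own. Each camera call takes 0.05 s, during which the arm holds its last target. There are 200 camera calls.

### The job

Close up this treatment for the night: first press the lever of the tablet stand's suction foot right down until it stays down by itself, and then gently lean the stone tablet on the stand, carved face outwards, a short end on the ledge and its back flat against the rest, in the middle. Stack all the closed fragment boxes on the middle of the carrying board in one column, squarely one on another, lids up, long sides along the board's long sides, the shallow box on top of the deep ones. Leave the other things on the bench where they are.

Things in the scene. Friction and masses are not known exactly. Their poses are not given: they have to be found in the camera images.
- lever (a joint): cam lever of the stand's suction foot, rad: 0 = sprung up (40 deg above level), 0.61 = fully down (5 deg above level). Resists with about 10 N at the pad at first, less further down; springs back if let go before about 0.5, past that it goes over centre and stays at 0.61. Turns about a level pin 24 mm above the bench, along the stand's y axis, 80 mm from the pad
- lever_pad (a point): middle of the upper face of the black thumb pad (38 mm along the lever, 34 mm wide) at the lever's free end, on the robot's side of the stand; about 79 mm above the bench when up, 36 mm when down
- stand: tablet stand, fixed: round grey suction foot 132 mm across, 32 mm high, carrying a sloping black rest and, on the robot's side, the lever. Origin at the centre of the underside, z up; its front (-x) is where the rest faces and the lever sticks out (lever pin at x = -60, z = 24 mm; pad at x = -118 mm when up, -140 mm when down)
- rest: sloping rest of the stand: black plate 56 mm wide, 128 mm long, 50 deg from level, with an aluminium ledge 84 mm wide at its foot. Origin on the plate's face at the ledge, mid-width; x up the slope, y across, z out of the face. The ledge ends in a lip at z = 25 to 30 mm, 6 mm high (x = 0 to 6 mm)
- tablet: grey stone tablet, carved rosette and border on its upper face, 120 x 66 x 16 mm (x, y, z), about 0.33 kg, lying face up; origin at the centre of its plain underside, z out of the carved face. Either short end may be the foot. Leaned home, its origin is at x = 60, y = 0, z = 0 mm in the frame of rest
- board: plywood carrying board on two cleats, 170 x 126 mm, top 15 mm above the bench, fixed in place; origin at the centre of its underside, x along its 170 mm length, z up
- board_top (a point): centre of the carrying board's upper face
- deep1: closed cardboard fragment box with lid, deep kind: 96 x 68 x 44 mm (x, y, z), straight sides, 0.1 to 0.35 kg; origin at the centre of its underside, x along its 96 mm length, z up. May be absent (None from the start)
- deep2: closed cardboard fragment box with lid, deep kind: 96 x 68 x 44 mm (x, y, z), straight sides, 0.1 to 0.35 kg; origin at the centre of its underside, x along its 96 mm length, z up. May be absent (None from the start)
- deep3: closed cardboard fragment box with lid, deep kind: 96 x 68 x 44 mm (x, y, z), straight sides, 0.1 to 0.35 kg; origin at the centre of its underside, x along its 96 mm length, z up. May be absent (None from the start)
- deep4: closed cardboard fragment box with lid, deep kind: 96 x 68 x 44 mm (x, y, z), straight sides, 0.1 to 0.35 kg; origin at the centre of its underside, x along its 96 mm length, z up. May be absent (None from the start)
- flat: closed cardboard fragment box with lid, shallow kind: 96 x 68 x 28 mm (x, y, z), straight sides, 0.1 to 0.35 kg; origin at the centre of its underside, x along its 96 mm length, z up
- weight: brass desk weight with a knob, 34 mm diameter, 31 mm high; a bystander; origin at the centre of its underside
- pot: small glass pot with white cap, 32 mm diameter, 34 mm high; a bystander; origin at the centre of its underside
- solvent: brown glass bottle, 72 mm diameter, 190 mm high; a bystander; origin at the centre of its underside
- brushpot: white ceramic pot full of brushes, 72 mm diameter, pot 100 mm, brushes to about 200 mm high; a bystander; origin at the centre of its underside
- tub1: clear plastic tub with white lid, 84 mm square, 49 mm high; a bystander; origin at the centre of its underside
- tub2: clear plastic tub with white lid, 84 mm square, 49 mm high; a bystander; origin at the centre of its underside
- spatula: spatula lying flat, 170 mm long; a bystander; origin at the centre of its underside
Mind the look-alikes: they are no part of the job. Of the things that look like the board, the larger one is meant. Leave any black look-alike of the tablet alone.

How it is judged (in metres and radians):
On the way, in this order (a step that is already met when the one before it is completed fails the run):
1. the stand's lever is down and stays down untouched (value of joint lever above 0.54 rad and not (contact force between the arm and lever above 0.2 N) and not (contact force between the fingers and lever above 0.2 N)), for 0.3 s.
2. the tablet leans on the stand, let go (z of tablet in the frame of rest between -0.004 and 0.007 m and x of tablet in the frame of rest between 0.052 and 0.068 m and y of tablet in the frame of rest between -0.015 and 0.015 m and angle between the z axis of tablet and the z axis of rest, either way round below 0.09 rad and angle between the x axis of tablet and the x axis of rest, either way round below 0.14 rad and not (contact force between the fingers and tablet above 0.2 N)), for 0.3 s.
At the end, for the whole second after the job is handed in: Lever down (over 0.54 rad); tablet let go, on the ledge (8 mm), flat on the rest (7 mm, 5 deg), mid-width (15 mm), face out; all boxes still and level (3.4 deg) in one column, within 30 mm of board centre, 12 mm of each other, 7.5 deg of the board's sides, the shallow one on top (all of step 2 and value of joint lever above 0.54 rad and linear speed of each of tablet, deep1, deep2, deep3, deep4, flat below 0.02 m/s and horizontal distance between each of deep1, deep2, deep3, deep4, flat and board_top below 0.03 m and angle between the x axis of each of deep1, deep2, deep3, deep4, flat and the x axis of board, either way round below 0.13 rad and angle between each of deep1, deep2, deep3, deep4, flat's own z axis and vertical below 0.06 rad and horizontal distance between deep1 and deep2 below 0.012 m and horizontal distance between each of deep1, deep2 and deep3 below 0.012 m and horizontal distance between each of deep1, deep2, deep3 and deep4 below 0.012 m and horizontal distance between each of deep1, deep2, deep3, deep4 and flat below 0.012 m and z of flat in the frame of deep1 above 0.03 m and z of flat in the frame of deep2 above 0.03 m and z of flat in the frame of deep3 above 0.03 m and z of flat in the frame of deep4 above 0.03 m); the robot touches nothing.
It fails at once if a bystander (weight, pot, bottle, brush pot, tub, spatula) shoved more than 6 cm or knocked over (distance of any of weight, pot, solvent, brushpot, tub1, tub2, spatula from where it was at the start of the episode above 0.06 m or angle between any of solvent, brushpot, tub1, tub2's own z axis and vertical above 0.7 rad).
It fails at once if the tablet knocked against the stand with more than 70 N (contact force between tablet and stand above 70 N).
Of deep1, deep2, deep3, deep4 only 2 to 4 are there at a start; the rules pass over those that are not, and their reading is None.
At some moment in a run one of flat may be knocked a few centimetres aside while the robot is not near it.
It also fails if it takes over 210 s, if anything falls off the work surface, if the arm or the gripper's body presses on something with over 40 N, if the wrist force passes 120 N, or if a joint passes its speed limit or range.

## Working session

There is one attempt and no reset: what is moved stays moved. The work goes in short steps, Python scripts to look and compute and a tool call to move; the robot and the scene stay as the last step left them, time stands still between calls to the robot, and variables do not carry over. Pictures are saved under pics/ and viewed, at most 14 in all, crops included, and the job is handed in when it is done.

Besides the shell and the picture viewer there is one more tool, called after "Call:" by a JSON object that holds its "name" and its "arguments", one argument or row to a line. apply_moves: Moves the arm, as the interface text tells. Its arguments: {"type":"object","properties":{"deltas":{"type":"array"},"grip_force":{"type":"number"}},"required":["deltas"]}

```bash
mkdir -p pics; ls
python3 - <<'E'
from bench import *
import cv2
for n in ["scene","side"]:
    im=snapshot(n); cv2.imwrite(f"pics/{n}0.png",im[:,:,::-1]); print(n,camera_info(n))
print(camera_info("wrist")); print(sense())
E
```

```text
pics
scene {'vertical_fov': 51.50106725546617, 'cx': 288.0443445559373, 'cy': 217.02128825879254, 'origin': array([1430.32817198, -228.39159723,  820.71946269]), 'rotation': array([50.37975527, -1.24776758, 81.53024357])}
side {'vertical_fov': 49.04215957070834, 'cx': 282.94930831266385, 'cy': 199.02221290848874, 'origin': array([ 652.3541565 , 1048.42747127, 1040.88293899]), 'rotation': array([ 48.79261934,  -1.0993566 , 174.62767869])}
{'vertical_fov': 70.34278288164306, 'cx': 279.0501582628379, 'cy': 207.9710126313657, 'tool_from_camera': array([[ 7.56182616e-04,  9.53414275e-01,  3.01663137e-01,
         7.64232380e+01],
       [ 9.99999364e-01, -9.73271975e-04,  5.69341223e-04,
        -4.58249108e-01],
       [ 8.36418326e-04,  3.01662515e-01, -9.53414405e-01,
        -1.51586840e+02],
       [ 0.00000000e+00,  0.00000000e+00,  0.00000000e+00,
         1.00000000e+00]])}
{'time': 0.1, 'joint_pos': array([-6.93503462e+01,  7.50925624e+00,  8.53239022e+01,  4.32386378e-04,
        8.72606340e+01, -4.89414477e+00]), 'qd': array([-0.07751037, -0.06415846, -0.1926344 , -0.05831144, -0.08201811,
       -0.09395555]), 'joint_efforts': array([ 1.35892555e-03, -5.70953894e+01, -5.01939046e+01, -1.67292937e-04,
        8.25033960e-03, -8.87778606e-05]), 'tool_pos': array([ 258.55410563, -540.87287419,  221.75696329]), 'tcp_rot': array([-1.79906586e+02, -8.43218837e-03,  2.55437707e+01]), 'ft_force': array([-0.12020652, -0.27952698, -0.06356992]), 'wrist_torque': array([-0.00339082,  0.01877115, -0.01656139]), 'grip_force': 0.0, 'finger_gap': 85.13805828725926}
```

View pics/scene0.png

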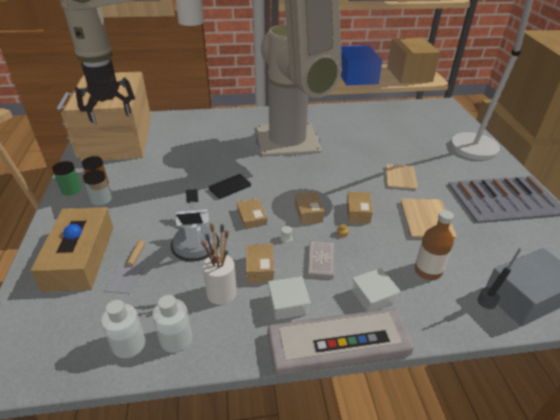

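View pics/side0.png

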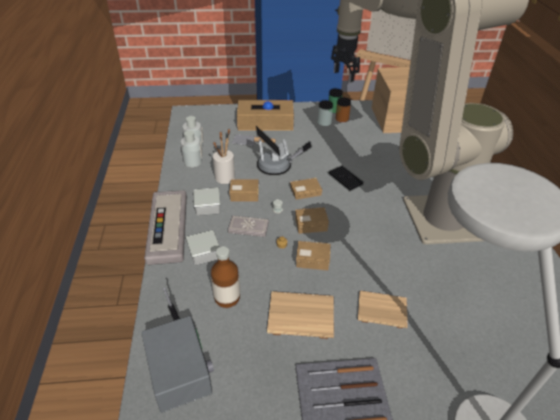

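Both views show four cardboard boxes (scene px (252,212), (310,207), (360,207), (260,262)), the stand at (195,235), the tablet at (321,258), the larger board at (427,215) and a black look-alike at (230,186).

```bash
cat > h.py <<'E'
import numpy as np, cv2
from scipy.spatial.transform import Rotation as R
from bench import *
def cam(name,s=None):
    i=camera_info(name)
    f=210/np.tan(np.radians(i["vertical_fov"]/2))
    if name=="wrist":
        s=s or sense(); T=np.array(i["tool_from_camera"])
        Rt=R.from_euler("xyz",s["tcp_rot"],degrees=True).as_matrix()
        return f,i["cx"],i["cy"],Rt@T[:3,3]+s["tool_pos"],Rt@T[:3,:3]
    return f,i["cx"],i["cy"],np.array(i["origin"]),R.from_euler("xyz",i["rotation"],degrees=True).as_matrix()
def p2w(c,px,z):
    f,cx,cy,o,M=c; px=np.atleast_2d(px).astype(float)
    d=np.c_[(px[:,0]-cx)/f,-(px[:,1]-cy)/f,-np.ones(len(px))]@M.T
    return o+d*((z-o[2])/d[:,2])[:,None]
def w2p(c,p):
    f,cx,cy,o,M=c; q=(np.atleast_2d(p)-o)@M
    return np.c_[cx+f*q[:,0]/-q[:,2],cy-f*q[:,1]/-q[:,2]]
def rect(c,x0,x1,y0,y1,z,im,k=1.0):
    """ortho picture of plane z; up=+x, left=+y, k px/mm"""
    W,H=int((y1-y0)*k),int((x1-x0)*k)
    u,v=np.meshgrid(np.arange(W),np.arange(H))
    P=np.c_[(x1-v.ravel()/k),(y1-u.ravel()/k),np.full(u.size,z)]
    m=w2p(c,P).astype(np.float32).reshape(H,W,2)
    return cv2.remap(im,m[...,0],m[...,1],cv2.INTER_LINEAR)
E
python3 - <<'E'
from h import *
c=cam("scene"); 
for n,p,z in [("b1",(252,212),35),("b2",(310,205),44),("b3",(360,205),44),("b4",(260,260),44),("tab",(321,258),16),("board",(427,217),15),("sboard",(402,177),15),("stand",(195,240),20),("pad",(192,196),79),("pot",(287,234),30),("w",(343,230),28),("solv",(432,275),0),("brush",(220,298),0),("tub1",(290,290),49),("tub2",(377,288),49)]: print(n,p2w(c,p,z)[0][:2].round())
c=cam("side")
for n,p,z in [("b1",(306,187),30),("b2",(312,216),44),("b3",(313,250),44),("b4",(245,187),44),("tab",(249,226),16),("board",(302,313),15),("sboard",(383,308),15),("stand",(272,160),20),("pot",(278,204),34),("w",(282,240),30)]: print(n,p2w(c,p,z)[0][:2].round())
E
```

```text
b1 [ 459. -171.]
b2 [458.  -2.]
b3 [476. 143.]
b4 [ 662. -168.]
tab [648.  -7.]
board [519. 337.]
sboard [311. 336.]
stand [ 542. -332.]
pad [ 422. -335.]
pot [559. -84.]
w [560.  73.]
solv [728. 269.]
brush [ 734. -272.]
tub1 [ 773. -109.]
tub2 [793.  94.]
b1 [ 440. -156.]
b2 [443.   4.]
b3 [460. 148.]
b4 [ 649. -154.]
tab [642.   6.]
board [516. 342.]
sboard [297. 344.]
stand [ 544. -333.]
pot [544. -71.]
w [545.  88.]
```

Call:
{"name": "apply_moves", "arguments": {
  "deltas": [
    [1, -0.6, -0.4, 0, 0, 0, 1],
    [1, -0.6, -0.4, 0, 0, 0, 1],
    [1, -0.6, -0.4, 0, 0, 0, 1],
    [1, -0.6, -0.4, 0, 0, 0, 1],
    [1, -0.6, -0.4, 0, 0, 0, 1],
    [1, -0.6, -0.4, 0, 0, 0, 1],
    [1, -0.6, -0.4, 0, 0, 0, 1],
    [1, -0.6, -0.4, 0, 0, 0, 1]
  ]
}}

```text
time: 1.1
tool_pos: [413.5, -306.8, 318.7]
tcp_rot: [-180.0, 0.0, 25.5]
ft_force: [-0.3, -0.1, -0.5]
finger_gap: 85.3
grip_force: 0.0
```

Call:
{"name": "apply_moves", "arguments": {
  "deltas": [
    [0, 0, 0, 0, 0, 1, 0],
    [0, 0, 0, 0, 0, 1, 0],
    [0, 0, 0, 0, 0, 1, 0],
    [0, 0, 0, 0, 0, 1, 0],
    [0, 0, 0, 0, 0, 1, 0],
    [0, 0, 0, 0, 0, 0.57, 0],
    [0, 0, 0, 0, 0, 0, 0],
    [0, 0, 0, 0, 0, 0, 0]
  ]
}}

```text
time: 2.1
tool_pos: [413.1, -307.9, 318.4]
tcp_rot: [-180.0, 0.0, 0.1]
ft_force: [0.0, 0.1, 0.4]
finger_gap: -0.1
grip_force: 0.0
```

Run:
```python
from h import *
s=sense(); im=snapshot("wrist"); cv2.imwrite("pics/w1.png",im[:,:,::-1]); np.save("w1.npy",np.r_[s["tool_pos"],s["tcp_rot"]]); print(s["tool_pos"],s["tcp_rot"],s["finger_gap"])
```

```text
[ 413.0871005  -307.86710627  318.44129833] [-1.79981509e+02  2.10367326e-02  7.15199554e-02] -0.12471891962913509
```

View pics/w1.png

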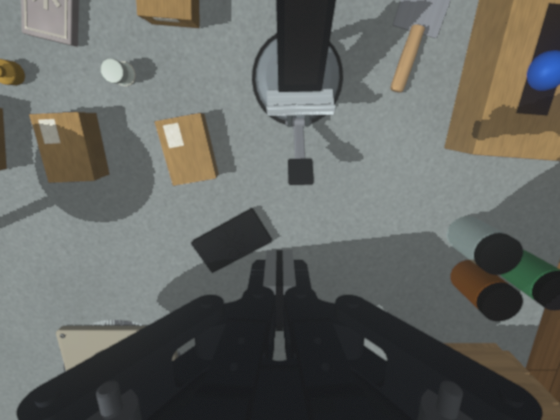

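The wrist view shows the pad at (300,171), the ledge from (267,~103) to (333,~103), the foot ring about centre (297,77), and the boxes at (70,146) and (187,150).

Run:
```python
from h import *
v=np.load("w1.npy"); c=cam("wrist",dict(tool_pos=v[:3],tcp_rot=v[3:]))
im=cv2.imread("pics/w1.png")
print("pad",p2w(c,[(300,171),(289,160),(311,159),(288,184),(313,184)],79).round(1))
print("foot L/R/front",p2w(c,[(253,77),(343,77),(297,124)],2).round(1))
cv2.imwrite("pics/c1.png",cv2.resize(im[0:200,220:380],None,fx=4,fy=3,interpolation=cv2.INTER_CUBIC)[:600])
```

```text
pad [[ 416.8 -335.2   79. ]
 [ 431.4 -320.5   79. ]
 [ 432.7 -349.2   79. ]
 [ 399.2 -319.5   79. ]
 [ 399.3 -353.1   79. ]]
foot L/R/front [[ 539.6 -269.5    2. ]
 [ 539.8 -399.6    2. ]
 [ 474.3 -334.4    2. ]]
```

View pics/c1.png

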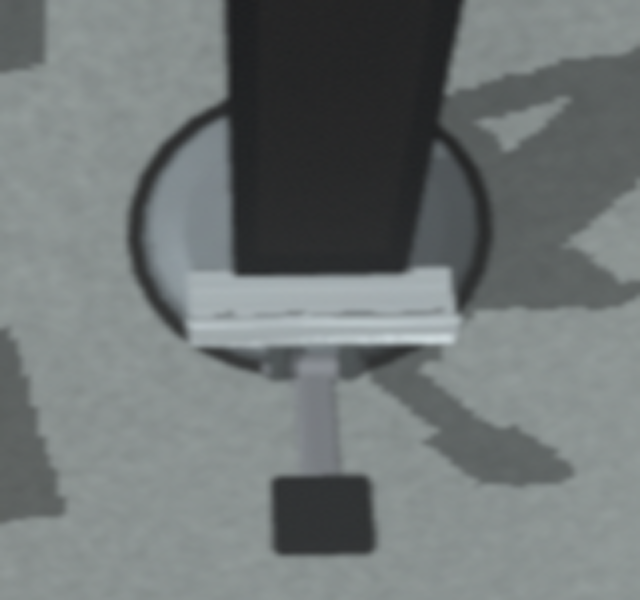

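The close-up confirms a stand yaw near 0, with the foot centre at (540,-334.5). I'll press the lever now.

Call:
{"name": "apply_moves", "arguments": {
  "deltas": [
    [0.06, 0.13, 1, 0, 0, 0, 0],
    [0.06, 0.13, 1, 0, 0, 0, 0],
    [0.06, 0.13, 1, 0, 0, 0, 0],
    [0.06, 0.13, 1, 0, 0, 0, 0],
    [0.06, 0.13, 1, 0, 0, 0, 0],
    [0.06, 0.13, 1, 0, 0, 0, 0],
    [0.06, 0.13, 1, 0, 0, 0, 0],
    [0, 0, 0, 0, 0, 0, 0]
  ]
}}

```text
time: 3.15
tool_pos: [424.1, -333.8, 105.9]
tcp_rot: [-179.8, 0.2, 0.0]
ft_force: [-0.3, 0.7, 0.4]
finger_gap: -0.3
grip_force: 0.0
```

Call:
{"name": "apply_moves", "arguments": {
  "deltas": [
    [0, 0, 0.25, 0, 0, 0, 0],
    [0, 0, 0.25, 0, 0, 0, 0],
    [-0.08, 0, 0.25, 0, 0, 0, 0],
    [-0.08, 0, 0.25, 0, 0, 0, 0]
  ]
}}

```text
time: 3.65
tool_pos: [420.9, -335.3, 78.6]
tcp_rot: [180.0, -0.0, 0.0]
ft_force: [0.4, -0.0, 0.3]
finger_gap: -0.0
grip_force: 0.0
```

Call:
{"name": "apply_moves", "arguments": {
  "deltas": [
    [-0.08, 0, 0.25, 0, 0, 0, 0],
    [-0.08, 0, 0.25, 0, 0, 0, 0],
    [-0.08, 0, 0.25, 0, 0, 0, 0]
  ]
}}

```text
time: 4.03
tool_pos: [414.9, -336.7, 58.0]
tcp_rot: [179.8, -0.2, 0.0]
ft_force: [-1.6, 0.3, 10.7]
finger_gap: -0.0
grip_force: 4.2
```

Call:
{"name": "apply_moves", "arguments": {
  "deltas": [
    [-0.15, 0, 0.2, 0, 0, 0, 0],
    [-0.1, 0, 0.15, 0, 0, 0, 0]
  ]
}}

```text
time: 4.28
tool_pos: [407.4, -336.2, 46.5]
tcp_rot: [179.9, -0.2, 0.0]
ft_force: [3.7, -0.4, 2.3]
finger_gap: 0.2
grip_force: 1.7
```

Run:
```python
from h import *
for n in ["scene","side"]:
    im=snapshot(n); cv2.imwrite(f"pics/{n}1.png",im[:,:,::-1])
a=cv2.imread("pics/scene1.png")[150:270,130:260]; b=cv2.imread("pics/side1.png")[110:230,230:360]
cv2.imwrite("pics/c2.png",np.hstack([cv2.resize(x,None,fx=3,fy=4.5,interpolation=2) for x in (a,b)]))
print(sense()["tool_pos"],sense()["ft_force"])
```

```text
[ 405.85068455 -335.18753765   45.28544555] [ 1.40268882 -1.74077785  1.99463731]
```

View pics/c2.png

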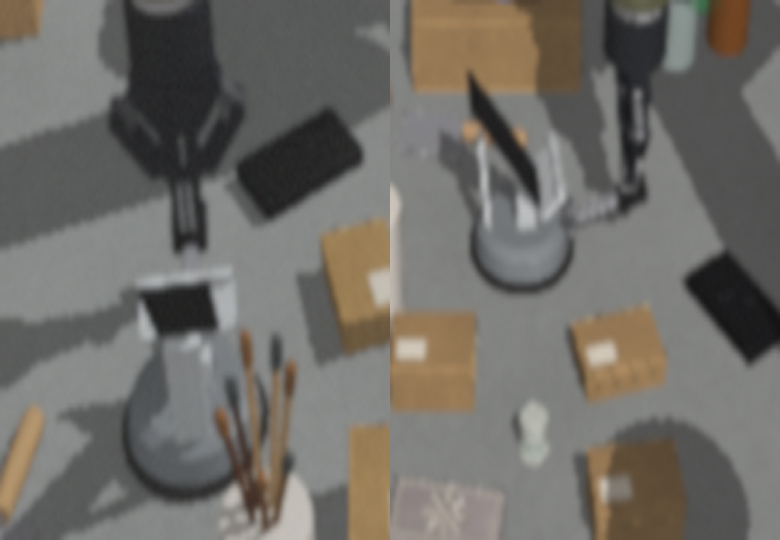

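The lever looks level in the side crop and the force has dropped. I'll press slightly further, lift off and take a full overview.

Call:
{"name": "apply_moves", "arguments": {
  "deltas": [
    [0, 0, 0.1, 0, 0, 0, 0],
    [0, 0, 0, 0, 0, 0, 0],
    [0, 0, -1, 0, 0, 0, 0],
    [0, 0, -1, 0, 0, 0, 0],
    [0, 0, -1, 0, 0, 0, 0],
    [0.35, -1, -1, 0, 0, 0, 1],
    [0.35, -1, -1, 0, 0, 0, 1],
    [0.35, -1, -1, 0, 0, 0, 1]
  ]
}}

```text
time: 5.38
tool_pos: [437.5, -244.1, 223.1]
tcp_rot: [-180.0, 0.1, -0.0]
ft_force: [0.7, 0.4, 0.6]
finger_gap: 54.4
grip_force: 0.0
```

Call:
{"name": "apply_moves", "arguments": {
  "deltas": [
    [0.4, -1, -1, 0, 0, 0, 1],
    [0.4, -1, -1, 0, 0, 0, 1],
    [0.4, -1, -1, 0, 0, 0, 1],
    [0.4, -1, -1, 0, 0, 0, 1],
    [0.4, -1, 0, 0, 0, 0, 1],
    [0.4, -1, 0, 0, 0, 0, 1],
    [0.4, -1, 0, 0, 0, 0, 1],
    [0, -0.5, 0, 0, 0, 0, 1]
  ]
}}

```text
time: 6.38
tool_pos: [521.6, -18.8, 341.9]
tcp_rot: [-180.0, 0.1, 0.1]
ft_force: [-0.7, -0.4, 0.7]
finger_gap: 85.2
grip_force: 0.0
```

Call:
{"name": "apply_moves", "arguments": {
  "deltas": [
    [0, 0, 0, 0, 0, 0, 1]
  ]
}}

```text
time: 6.5
tool_pos: [521.3, -19.7, 342.4]
tcp_rot: [180.0, 0.1, 0.1]
ft_force: [0.3, -0.1, -0.4]
finger_gap: 85.7
grip_force: 0.0
```

Run:
```python
from h import *
s=sense(); im=snapshot("wrist"); cv2.imwrite("pics/w2.png",im[:,:,::-1]); np.save("w2.npy",np.r_[s["tool_pos"],s["tcp_rot"]]); print(s["tool_pos"],s["tcp_rot"],s["finger_gap"])
```

```text
[521.33436574 -19.6969835  342.35154487] [1.79996228e+02 5.62259909e-02 9.95697896e-02] 85.70552698757756
```

View pics/w2.png

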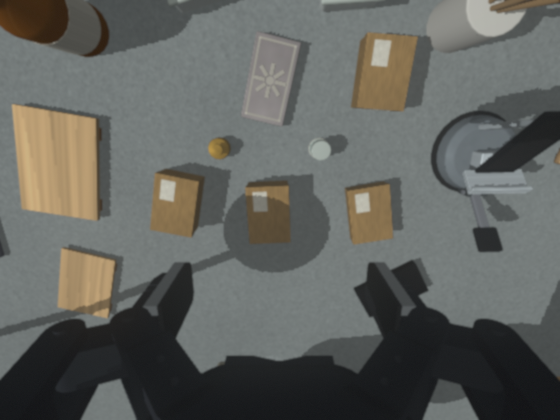

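The lever pad now sits at (487,239). The tablet is at (271,79), the boxes at (386,72), (369,212), (268,213) and (176,204), and the big board at (58,162).

```bash
cat >> h.py <<'E'
from scipy.optimize import minimize
def corners(x,y,yaw,L,W,z0,z1):
    a=np.radians(yaw); r=np.array([[np.cos(a),-np.sin(a)],[np.sin(a),np.cos(a)]])
    q=np.array([[i*L/2,j*W/2] for i in(-1,1) for j in(-1,1)])@r.T+[x,y]
    return np.vstack([np.c_[q,np.full(4,z)] for z in(z0,z1)])
def hullmask(c,P):
    m=np.zeros((420*4,560*4),np.uint8)
    h=cv2.convexHull(((w2p(c,P)+.5)*4).astype(np.float32)).astype(np.int32)
    cv2.fillConvexPoly(m,h,1); return m
def segment(im,px,tol,roi=70):
    lab=cv2.cvtColor(cv2.GaussianBlur(im,(3,3),0),cv2.COLOR_RGB2LAB).astype(float)[:,:,1:]
    bg=np.median(lab.reshape(-1,2),0); d=np.linalg.norm(lab-bg,axis=2)
    m=(d>tol).astype(np.uint8); x,y=px
    k=np.zeros_like(m); k[max(0,y-roi):y+roi,max(0,x-roi):x+roi]=1; m*=k
    m=cv2.morphologyEx(m,cv2.MORPH_OPEN,np.ones((3,3),np.uint8))
    n,l=cv2.connectedComponents(m); 
    i=np.bincount(l[l>0]).argmax() if l[y,x]==0 else l[y,x]
    pts=np.argwhere(l==i)[:,::-1].astype(np.float32)
    o=np.zeros((420*4,560*4),np.uint8)
    q=np.vstack([pts+d for d in([0,0],[1,0],[0,1],[1,1])])*4
    cv2.fillConvexPoly(o,cv2.convexHull(q.astype(np.float32)).astype(np.int32),1); return o
def fit(c,im,px,dims,tol=8,yaw0=0,zb=0,roi=70):
    L,W,H=dims; M=segment(im,px,tol,roi); x0=p2w(c,px,zb+H)[0]
    def cost(p):
        m=hullmask(c,corners(p[0],p[1],p[2],L,W,zb,zb+H)); return 1-(m&M).sum()/max(1,(m|M).sum())
    best=None
    for y in np.atleast_1d(yaw0):
        r=minimize(cost,[x0[0],x0[1],y],method="Nelder-Mead",options=dict(initial_simplex=[[x0[0],x0[1],y],[x0[0]+15,x0[1],y],[x0[0],x0[1]+15,y],[x0[0],x0[1],y+15]],xatol=.05,fatol=1e-5))
        if best is None or r.fun<best.fun: best=r
    return best.x.round(1),round(1-best.fun,3)
E
python3 - <<'E'
from h import *
v=np.load("w2.npy"); c=cam("wrist",dict(tool_pos=v[:3],tcp_rot=v[3:]))
im=cv2.imread("pics/w2.png")[:,:,::-1].copy()
print("pad",p2w(c,[(487,239)],36).round(1),p2w(c,[(487,239)],79).round(1))
for p in [(386,72),(369,212),(268,213),(176,204)]:
    print(p,*[fit(c,im,p,(96,68,h),8,[0,-20,20]) for h in(44,28)])
print("tab",[fit(c,im,(271,79),(120,66,16),t,[0,-15,15],roi=60) for t in(2.5,3,4)])
print("board",[fit(c,im,(58,162),(170,126,15),t,[0,-10,10],roi=90) for t in (6,8,12)])
print("small tops",p2w(c,[(320,149)],34).round(),p2w(c,[(219,148)],28).round())
E
```

```text
pad [[ 398.9 -366.2   36. ]] [[ 417.6 -333.7   79. ]]
(386, 72) (array([ 652. , -168.3,   -4.3]), np.float64(0.986)) (array([ 655.1, -172.9,   -5.9]), np.float64(0.888))
(369, 212) (array([ 439.7, -168.1,   12. ]), np.float64(0.884)) (array([ 436.1, -172.1,    9.3]), np.float64(0.984))
(268, 213) (array([440.9,  -1.8,   2.4]), np.float64(0.96)) (array([437.7,  -1.1,   2.4]), np.float64(0.928))
(176, 204) (array([456.2, 149.3, -11.4]), np.float64(0.977)) (array([453.8, 153.7, -10. ]), np.float64(0.9))
tab [(array([644.2,  -5.5, -13.2]), np.float64(0.979)), (array([643.7,  -5. , -13. ]), np.float64(0.959)), (array([596.2, -10.3,   7.1]), np.float64(0.159))]
board [(array([516.7, 341.2,  -9.6]), np.float64(0.974)), (array([516.8, 340.9,  -9.5]), np.float64(0.98)), (array([516.4, 341.7,  -9.4]), np.float64(0.964))]
small tops [[546. -82.  34.]] [[546.  73.  28.]]
```

The pad reads (417.6,-333.7) at z=79, so the lever sprang back up because the press was too shallow. I'll go back and press deeper.

Call:
{"name": "apply_moves", "arguments": {
  "deltas": [
    [-0.32, 1, 0.5, 0, 0, 0, 0],
    [-0.32, 1, 0.5, 0, 0, 0, 0],
    [-0.32, 1, 0.5, 0, 0, 0, 0],
    [-0.32, 1, 0.5, 0, 0, 0, 0],
    [-0.32, 1, 0.8, 0, 0, 0, 0],
    [-0.32, 1, 0.8, 0, 0, 0, 0],
    [-0.32, 1, 0.8, 0, 0, 0, 0],
    [-0.32, 1, 0.8, 0, 0, 0, 0]
  ]
}}

```text
time: 7.55
tool_pos: [443.6, -262.3, 186.1]
tcp_rot: [180.0, -0.0, -0.1]
ft_force: [-0.5, 0.2, -0.5]
finger_gap: -0.2
grip_force: 0.0
```

Call:
{"name": "apply_moves", "arguments": {
  "deltas": [
    [-0.32, 1, 0.8, 0, 0, 0, 0],
    [-0.32, 1, 0.8, 0, 0, 0, 0],
    [-0.2, 0.5, 0.8, 0, 0, 0, 0],
    [0, 0, 0.2, 0, 0, 0, 0],
    [0, 0, 0, 0, 0, 0, 0]
  ]
}}

```text
time: 8.18
tool_pos: [419.4, -335.2, 108.8]
tcp_rot: [-180.0, 0.0, -0.0]
ft_force: [0.8, -0.2, 0.9]
finger_gap: 0.2
grip_force: 0.0
```

Call:
{"name": "apply_moves", "arguments": {
  "deltas": [
    [0, 0, 0.25, 0, 0, 0, 0],
    [-0.05, 0, 0.25, 0, 0, 0, 0],
    [0, 0, 0, 0, 0, 0, 0]
  ]
}}

```text
time: 8.55
tool_pos: [418.0, -334.5, 93.0]
tcp_rot: [-179.9, 0.1, 0.0]
ft_force: [0.3, 0.0, 0.5]
finger_gap: -0.0
grip_force: 0.0
```

Call:
{"name": "apply_moves", "arguments": {
  "deltas": [
    [-0.1, 0, 0.25, 0, 0, 0, 0],
    [-0.1, 0, 0.25, 0, 0, 0, 0],
    [0, 0, 0, 0, 0, 0, 0]
  ]
}}

```text
time: 8.93
tool_pos: [413.0, -335.8, 79.2]
tcp_rot: [179.9, -0.1, 0.0]
ft_force: [3.1, 1.9, 8.2]
finger_gap: 0.2
grip_force: 3.9
```

Call:
{"name": "apply_moves", "arguments": {
  "deltas": [
    [-0.1, 0, 0.25, 0, 0, 0, 0],
    [-0.1, 0, 0.25, 0, 0, 0, 0],
    [0, 0, 0, 0, 0, 0, 0]
  ]
}}

```text
time: 9.3
tool_pos: [406.8, -336.4, 64.4]
tcp_rot: [179.9, -0.1, -0.0]
ft_force: [1.7, -1.4, 6.3]
finger_gap: -0.1
grip_force: 3.1
```

Call:
{"name": "apply_moves", "arguments": {
  "deltas": [
    [-0.05, 0, 0.2, 0, 0, 0, 0],
    [-0.05, 0, 0.2, 0, 0, 0, 0],
    [0, 0, 0, 0, 0, 0, 0]
  ]
}}

```text
time: 9.68
tool_pos: [403.3, -335.8, 51.8]
tcp_rot: [179.9, -0.0, -0.0]
ft_force: [0.2, -1.6, 3.4]
finger_gap: -0.0
grip_force: 1.7
```

Call:
{"name": "apply_moves", "arguments": {
  "deltas": [
    [0, 0, 0.1, 0, 0, 0, 0],
    [0, 0, 0.05, 0, 0, 0, 0],
    [0, 0, 0, 0, 0, 0, 0]
  ]
}}

```text
time: 10.05
tool_pos: [403.2, -335.2, 47.0]
tcp_rot: [-180.0, 0.0, 0.0]
ft_force: [-0.0, -0.9, 2.5]
finger_gap: 0.0
grip_force: 1.1
```

Call:
{"name": "apply_moves", "arguments": {
  "deltas": [
    [0, 0, 0.1, 0, 0, 0, 0],
    [0, 0, 0.1, 0, 0, 0, 0],
    [0, 0, 0, 0, 0, 0, 0]
  ]
}}

```text
time: 10.42
tool_pos: [402.8, -334.5, 40.3]
tcp_rot: [-179.9, 0.1, 0.0]
ft_force: [0.6, -0.5, 0.0]
finger_gap: 0.1
grip_force: 0.0
```

Call:
{"name": "apply_moves", "arguments": {
  "deltas": [
    [0, 0, 0.1, 0, 0, 0, 0],
    [0, 0, 0, 0, 0, 0, 0]
  ]
}}

```text
time: 10.68
tool_pos: [403.0, -334.9, 37.7]
tcp_rot: [-180.0, 0.0, 0.0]
ft_force: [0.2, -0.3, 0.3]
finger_gap: 0.2
grip_force: 0.0
```

Call:
{"name": "apply_moves", "arguments": {
  "deltas": [
    [0, 0, -1, 0, 0, 0, 0],
    [0, 0, -1, 0, 0, 0, 0],
    [0, 0, -1, 0, 0, 0, 0],
    [0, 0, -1, 0, 0, 0, 1],
    [0.25, -1, -1, 0, 0, 0, 1],
    [0.25, -1, -1, 0, 0, 0, 1],
    [0.25, -1, -1, 0, 0, 0, 1],
    [0.25, -1, -1, 0, 0, 0, 1]
  ]
}}

```text
time: 11.68
tool_pos: [433.3, -214.2, 279.2]
tcp_rot: [180.0, -0.0, 0.0]
ft_force: [-0.1, -0.7, -0.1]
finger_gap: 85.2
grip_force: 0.0
```

Call:
{"name": "apply_moves", "arguments": {
  "deltas": [
    [0, 0, 0, 0, 0, 0, 1]
  ]
}}

```text
time: 11.8
tool_pos: [435.0, -214.4, 281.4]
tcp_rot: [179.9, -0.3, 0.2]
ft_force: [-0.2, -1.0, -0.1]
finger_gap: 85.3
grip_force: 0.0
```

Run:
```python
from h import *
s=sense(); im=snapshot("wrist"); cv2.imwrite("pics/w3.png",im[:,:,::-1]); np.save("w3.npy",np.r_[s["tool_pos"],s["tcp_rot"]]); print(s["tool_pos"],s["tcp_rot"],s["finger_gap"])
```

```text
[ 434.9924134  -214.4092878   281.44070663] [ 1.79850397e+02 -2.86023316e-01  1.65581709e-01] 85.25935337962693
```

View pics/w3.png

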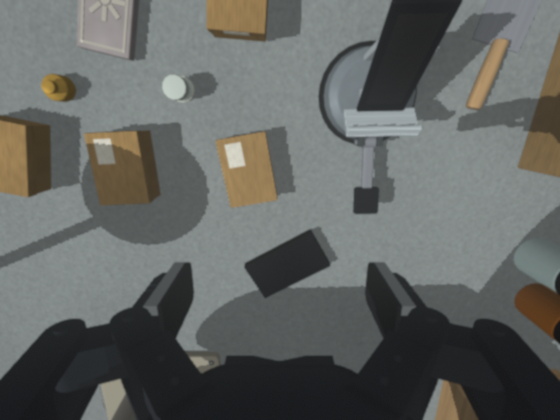

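Pad now at (366,200) and the ledge at (344–420, 108–135). I'll check the lever state and triangulate the rest.

Run:
```python
from h import *
C=[]
for k in "13":
    v=np.load(f"w{k}.npy"); C.append(cam("wrist",dict(tool_pos=v[:3],tcp_rot=v[3:])))
print("pad",p2w(C[1],[(366,200)],36).round(1),p2w(C[1],[(366,200)],79).round(1))
def tri(a,b):
    A=[];y=[]
    for c,p in zip(C,(a,b)):
        f,cx,cy,o,M=c; d=M@np.array([(p[0]-cx)/f,-(p[1]-cy)/f,-1]); d/=np.linalg.norm(d); Q=np.eye(3)-np.outer(d,d); A.append(Q); y.append(Q@o)
    return np.linalg.solve(sum(A),sum(y)).round(1)
print(tri((267,90),(344,110)),tri((332.5,89),(416,107)),"lip",tri((267,115),(347,137)),tri((334.5,114.5),(420,132)),"plate",tri((278.5,91),(358,110)),tri((322.5,91),(406,109)))
ims=[cv2.imread(f"pics/w{k}.png") for k in "13"]
cv2.imwrite("pics/c3.png",np.hstack([cv2.resize(ims[0][60:130,250:350],None,fx=4,fy=6,interpolation=2),cv2.resize(ims[1][80:150,330:430],None,fx=4,fy=6,interpolation=2)]))
```

```text
pad [[ 398.8 -335.4   36. ]] [[ 410.9 -322.2   79. ]]
[ 517.4 -291.7   60.9] [ 519.7 -375.1   64.2] lip [ 487.3 -292.3   83.5] [ 490.4 -377.2   78.2] plate [ 516.5 -306.6   67.1] [ 517.2 -362.1   68.1]
```

View pics/c3.png

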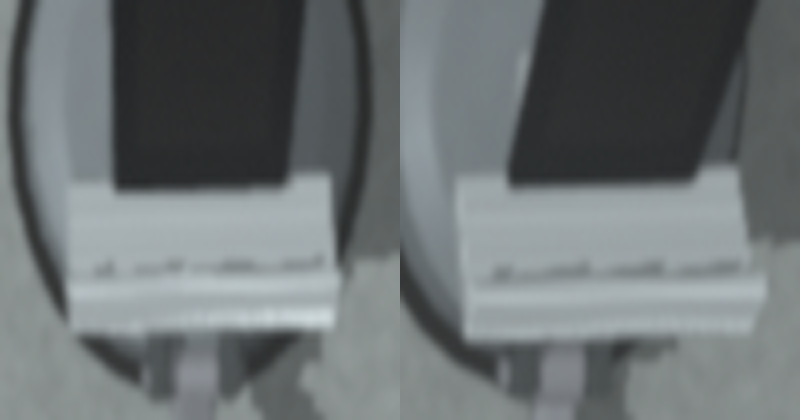

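The lever is down: the pad matches (399,-335) at z=36. The rest origin is about (516,-334,63). Next I'll fetch the tablet.

Call:
{"name": "apply_moves", "arguments": {
  "deltas": [
    [1, -1, 0.7, 0, 0, 0, 1],
    [1, -1, 0.7, 0, 0, 0, 1],
    [1, -1, 0.7, 0, 0, 0, 1],
    [1, -1, 0.7, 0, 0, 0, 1],
    [1, -1, 0.7, 0, 0, 0, 1],
    [1, -1, 0.7, 0, 0, 0, 1],
    [0.97, -0.97, 0.7, 0, 0, 0, 1]
  ]
}}

```text
time: 12.72
tool_pos: [642.2, -6.2, 128.3]
tcp_rot: [180.0, 0.2, -0.0]
ft_force: [0.1, -0.0, 0.3]
finger_gap: 85.4
grip_force: 0.0
```

Call:
{"name": "apply_moves", "arguments": {
  "deltas": [
    [0, 0, 0, 0, 0, 1, 1],
    [0, 0, 0, 0, 0, 1, 1],
    [0, 0, 0, 0, 0, 0.9, 1],
    [0, 0, 0, 0, 0, 0, 1]
  ]
}}

```text
time: 13.22
tool_pos: [641.3, -7.1, 129.1]
tcp_rot: [180.0, 0.2, -13.3]
ft_force: [-0.6, -0.7, -0.3]
finger_gap: 85.6
grip_force: 0.0
```

Run:
```python
from h import *
s=sense(); im=snapshot("wrist"); cv2.imwrite("pics/w4.png",im[:,:,::-1]); np.save("w4.npy",np.r_[s["tool_pos"],s["tcp_rot"]]); print(s["tool_pos"],s["tcp_rot"],s["joint_pos"].round(),s["finger_gap"])
c=cam("wrist",s)
print("tab",[fit(c,im,tuple(w2p(c,[644,-5,16])[0].astype(int)),(120,66,16),t,[-13],roi=120) for t in(2.5,3,3.5)])
```

```text
[641.32654934  -7.08899235 129.13456282] [ 1.79962018e+02  1.57677928e-01 -1.33073280e+01] [-5. 17. 84. -0. 79. 98.] 85.57908081573062
tab [(array([643.1,  -4.9, -12.8]), np.float64(0.961)), (array([642.8,  -4.7, -13.6]), np.float64(0.947)), (array([639. ,  -3.5, -12.1]), np.float64(0.856))]
```

View pics/w4.png

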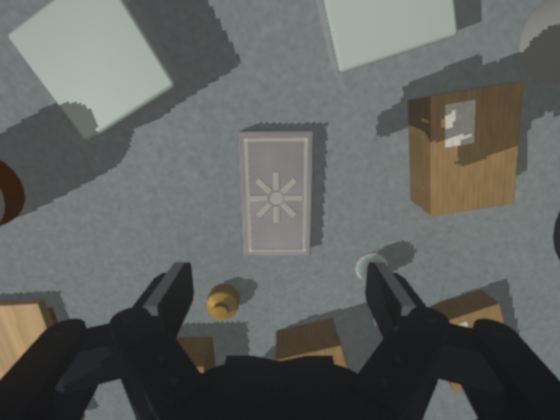

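The tablet is centred between the fingers at (277,193), aligned with the picture's axes. Descending with force checks.

Call:
{"name": "apply_moves", "arguments": {
  "deltas": [
    [0.04, -0.08, 0.9, 0, 0, 0, 1],
    [0, 0, 0.9, 0, 0, 0, 1],
    [0, 0, 0.9, 0, 0, 0, 1],
    [0, 0, 0.6, 0, 0, 0, 1],
    [0, 0, 0.2, 0, 0, 0, 1],
    [0, 0, 0, 0, 0, 0, 1]
  ]
}}

```text
time: 14.02
tool_pos: [644.1, -4.2, 26.3]
tcp_rot: [180.0, 0.0, -13.3]
ft_force: [0.9, 1.0, 0.5]
finger_gap: 85.0
grip_force: 0.0
```

Call:
{"name": "apply_moves", "arguments": {
  "deltas": [
    [0, 0, 0.1, 0, 0, 0, 1],
    [0, 0, 0.1, 0, 0, 0, 1],
    [0, 0, 0, 0, 0, 0, 1]
  ]
}}

```text
time: 14.4
tool_pos: [644.0, -4.0, 20.3]
tcp_rot: [180.0, -0.0, -13.3]
ft_force: [-0.3, -0.1, 0.4]
finger_gap: 85.6
grip_force: 0.0
```

Call:
{"name": "apply_moves", "arguments": {
  "deltas": [
    [0, 0, 0.14, 0, 0, 0, 1],
    [0, 0, 0, 0, 0, 0, 0.8],
    [0, 0, 0, 0, 0, 0, 0.6],
    [0, 0, 0, 0, 0, 0, 0.6],
    [0, 0, 0, 0, 0, 0, 0.6]
  ],
  "grip_force": 30
}}

```text
time: 15.02
tool_pos: [644.1, -4.1, 16.1]
tcp_rot: [-180.0, -0.0, -13.3]
ft_force: [0.4, 0.6, 0.8]
finger_gap: 51.6
grip_force: 0.0
```

Run:
```python
from h import *
s=sense(); print(s["tool_pos"],s["finger_gap"],s["grip_force"],s["ft_force"])
im=snapshot("wrist"); c=cam("wrist",s)
cv2.imwrite("pics/w5.png",im[:,:,::-1])
im=snapshot("side"); q=im[170:270,190:310]; cv2.imwrite("pics/s5.png",cv2.resize(q[:,:,::-1],None,fx=6,fy=6,interpolation=2))
```

```text
[644.1045262   -4.05952458  16.07663198] 51.559412383077074 0.0 [0.3973834  0.58957545 0.76908727]
```

View pics/w5.png

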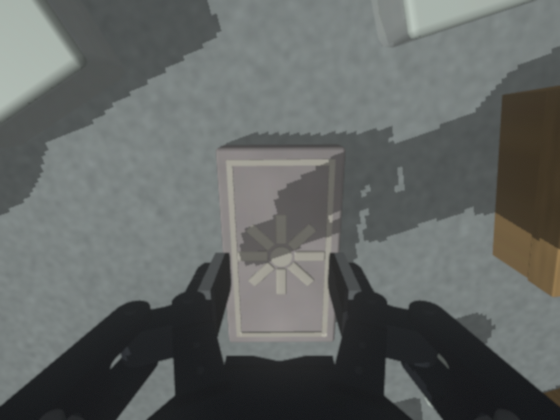

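The gap of 51.6 at zero force means the fingers closed above the tablet: the tips sit farther back than stated. I'll open to about 73 mm and descend until the bench is felt.

Call:
{"name": "apply_moves", "arguments": {
  "deltas": [
    [0, 0, -0.3, 0, 0, 0, 0.87],
    [0, 0, 0, 0, 0, 0, 0.87],
    [0, 0, 0, 0, 0, 0, 0.87],
    [0, 0, 0.3, 0, 0, 0, 0.87],
    [0, 0, 0.1, 0, 0, 0, 0.87],
    [0, 0, 0.1, 0, 0, 0, 0.87],
    [0, 0, 0, 0, 0, 0, 0.87]
  ]
}}

```text
time: 16.0
tool_pos: [643.7, -4.0, 9.5]
tcp_rot: [180.0, 0.0, -13.3]
ft_force: [-0.2, 0.5, 0.0]
finger_gap: 74.1
grip_force: 0.0
```

Call:
{"name": "apply_moves", "arguments": {
  "deltas": [
    [0, 0, 0.07, 0, 0, 0, 0.87],
    [0, 0, 0, 0, 0, 0, 0.87]
  ]
}}

```text
time: 16.25
tool_pos: [644.0, -4.0, 7.8]
tcp_rot: [180.0, 0.0, -13.3]
ft_force: [-0.4, 0.1, -0.7]
finger_gap: 74.3
grip_force: 0.0
```

Call:
{"name": "apply_moves", "arguments": {
  "deltas": [
    [0, 0, 0.07, 0, 0, 0, 0.87],
    [0, 0, 0, 0, 0, 0, 0.87]
  ]
}}

```text
time: 16.5
tool_pos: [643.9, -4.0, 5.6]
tcp_rot: [180.0, 0.0, -13.3]
ft_force: [-0.1, -1.5, -1.1]
finger_gap: 74.1
grip_force: 0.0
```

Call:
{"name": "apply_moves", "arguments": {
  "deltas": [
    [0, 0, 0, 0, 0, 0, 0.6],
    [0, 0, 0, 0, 0, 0, 0.6],
    [0, 0, 0, 0, 0, 0, 0.6],
    [0, 0, 0, 0, 0, 0, 0.6]
  ],
  "grip_force": 35
}}

```text
time: 17.0
tool_pos: [644.1, -4.1, 5.8]
tcp_rot: [-180.0, -0.0, -13.3]
ft_force: [-0.3, -0.5, -0.3]
finger_gap: 51.3
grip_force: 0.0
```

Call:
{"name": "apply_moves", "arguments": {
  "deltas": [
    [0, 0, -0.4, 0, 0, 0, 0.9],
    [0, 0, 0, 0, 0, 0, 0.9],
    [0, 0, 0, 0, 0, 0, 0.9],
    [0, 0, 0.4, 0, 0, 0, 0.9],
    [0, 0, 0.08, 0, 0, 0, 0.9],
    [0, 0, 0, 0, 0, 0, 0.9]
  ]
}}

```text
time: 17.75
tool_pos: [643.2, -4.0, 2.3]
tcp_rot: [180.0, 0.1, -13.3]
ft_force: [0.9, -0.3, -0.3]
finger_gap: 76.9
grip_force: 0.0
```

Call:
{"name": "apply_moves", "arguments": {
  "deltas": [
    [0, 0, 0.08, 0, 0, 0, 0.9],
    [0, 0, 0, 0, 0, 0, 0.9]
  ]
}}

```text
time: 18.0
tool_pos: [644.0, -4.0, 0.9]
tcp_rot: [180.0, 0.0, -13.3]
ft_force: [0.4, -0.4, -0.7]
finger_gap: 77.2
grip_force: 0.0
```

Call:
{"name": "apply_moves", "arguments": {
  "deltas": [
    [0, 0, 0.08, 0, 0, 0, 0.9],
    [0, 0, 0, 0, 0, 0, 0.9]
  ]
}}

```text
time: 18.25
tool_pos: [643.9, -4.0, -1.6]
tcp_rot: [180.0, 0.0, -13.3]
ft_force: [0.5, -0.4, 0.0]
finger_gap: 76.7
grip_force: 0.0
```

Run:
```python
from h import *
s=sense(); print(s["tool_pos"],s["finger_gap"],s["grip_force"],s["ft_force"])
q=snapshot("scene")[200:290,270:370]; a=snapshot("side")[170:260,190:290]
cv2.imwrite("pics/s6.png",np.hstack([cv2.resize(x[:,:,::-1],(400,540),interpolation=2) for x in(q,a)]))
```

```text
[643.87493555  -4.02886981  -1.60909768] 76.73799877257161 0.0 [ 0.50391718 -0.38203     0.01630843]
```

View pics/s6.png

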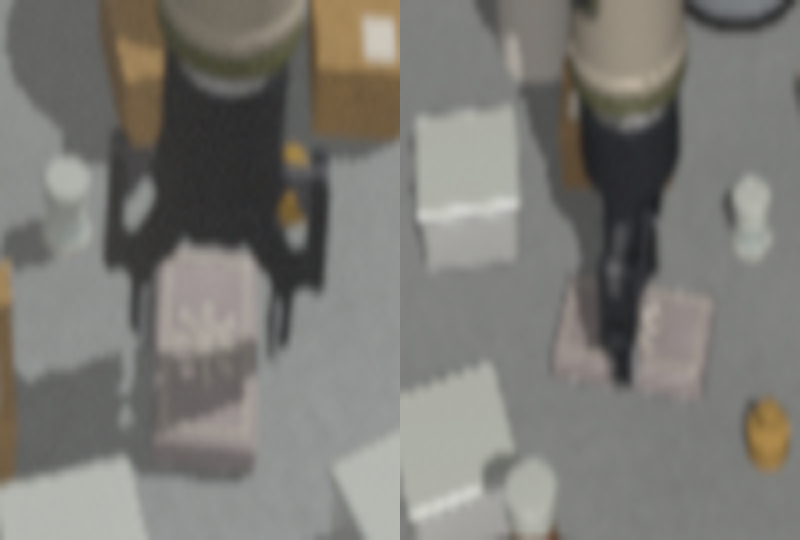

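In both crops the fingers straddle the tablet with the tips near bench level. Closing.

Call:
{"name": "apply_moves", "arguments": {
  "deltas": [
    [0, 0, 0, 0, 0, 0, 0.6],
    [0, 0, 0, 0, 0, 0, 0.6],
    [0, 0, 0, 0, 0, 0, 0.6],
    [0, 0, 0, 0, 0, 0, 0.6]
  ],
  "grip_force": 35
}}

```text
time: 18.85
tool_pos: [644.3, -4.1, -0.8]
tcp_rot: [-180.0, -0.0, -13.3]
ft_force: [-2.4, 0.2, 6.0]
finger_gap: 64.0
grip_force: 37.7
```

Gripped (64 mm, 38 N). Lifting and carrying the tablet towards the stand.

Call:
{"name": "apply_moves", "arguments": {
  "deltas": [
    [0, 0, -0.3, 0, 0, 0, 0.5],
    [0, 0, -0.6, 0, 0, 0, 0.5],
    [0, 0, -0.8, 0, 0, 0, 0.5],
    [0, 0, -0.8, 0, 0, 0, 0.5],
    [0, 0, -0.8, 0, 0, 0, 0.5]
  ],
  "grip_force": 45
}}

```text
time: 19.48
tool_pos: [644.1, -4.0, 99.4]
tcp_rot: [-180.0, -0.0, -13.3]
ft_force: [-0.1, 0.3, -2.9]
finger_gap: 63.0
grip_force: 50.1
```

Call:
{"name": "apply_moves", "arguments": {
  "deltas": [
    [-0.2, 0.8, -0.5, 0, 0, 0, 0.5],
    [-0.24, 1, -0.5, 0, 0, 0, 0.5],
    [-0.24, 1, -0.5, 0, 0, 0, 0.5],
    [-0.24, 1, -0.5, 0, 0, 0, 0.5],
    [-0.24, 1, -0.5, 0, 0, 0, 0.5],
    [-0.24, 1, -0.5, 0, 0, 0, 0.5],
    [-0.24, 1, -0.5, 0, 0, 0, 0.5],
    [-0.24, 1, -0.5, 0, 0, 0, 0.5]
  ]
}}

```text
time: 20.48
tool_pos: [534.8, -219.6, 219.2]
tcp_rot: [180.0, -0.1, -13.3]
ft_force: [0.8, -0.4, -3.1]
finger_gap: 63.5
grip_force: 50.2
```

Call:
{"name": "apply_moves", "arguments": {
  "deltas": [
    [-0.24, 1, -0.5, 0, 0, 0, 0.5],
    [-0.24, 1, -0.5, 0, 0, 0, 0.5],
    [-0.24, 1, -0.5, 0, 0, 0, 0.5],
    [-0.24, 1, 0, 0, 0, 0, 0.5],
    [0, 0, 0, 0, 0, -0.8, 0.5],
    [0, 0, 0, 0, 0, -0.8, 0.5],
    [0, 0, 0, 0, 0, -0.8, 0.5],
    [0, 0, 0, 0, 0, -0.72, 0.5]
  ]
}}

```text
time: 21.48
tool_pos: [479.6, -328.9, 263.6]
tcp_rot: [180.0, -0.0, 1.1]
ft_force: [-0.2, -0.0, -4.6]
finger_gap: 62.8
grip_force: 50.3
```

Call:
{"name": "apply_moves", "arguments": {
  "deltas": [
    [0, 0, 0, 0, 0.8, 0, 0.5],
    [0, 0, 0, 0, 0.8, 0, 0.5],
    [0, 0, 0, 0, 0.8, 0, 0.5],
    [0, 0, 0, 0, 0.8, 0, 0.5],
    [0, 0, 0, 0, 0.8, 0, 0.5],
    [0, 0, 0, 0, 0.8, 0, 0.5],
    [0, 0, 0, 0, 0.8, 0, 0.5],
    [0, 0, 0, 0, 0, 0, 0.5]
  ]
}}

```text
time: 22.48
tool_pos: [478.7, -328.9, 262.7]
tcp_rot: [-180.0, -25.6, 1.0]
ft_force: [-0.4, -0.2, -3.8]
finger_gap: 63.2
grip_force: 50.4
```

Call:
{"name": "apply_moves", "arguments": {
  "deltas": [
    [0, 0, 0, 0, 0.8, 0, 0.5],
    [0, 0, 0, 0, 0.8, 0, 0.5],
    [0, 0, 0, 0, 0.8, 0, 0.5],
    [0, 0, 0, 0, 0.8, 0, 0.5],
    [0, 0, 0, 0, 0.8, 0, 0.5],
    [0, 0, 0, 0, 0.8, 0, 0.5],
    [0, 0, 0, 0, 0.52, 0, 0.5],
    [0, 0, 0, 0, 0, 0, 0.5]
  ]
}}

```text
time: 23.48
tool_pos: [479.4, -328.7, 262.1]
tcp_rot: [-179.9, -49.9, 1.0]
ft_force: [-0.2, 0.3, -2.3]
finger_gap: 63.0
grip_force: 50.5
```

```bash
cat > d.py <<'E'
from h import *
s=sense(); print(s["tool_pos"].round(1),s["tcp_rot"].round(1),s["joint_pos"].round(),s["ft_force"].round(1))
M=R.from_euler("xyz",s["tcp_rot"],degrees=True).as_matrix()
a=np.radians(50); Rr=R.from_euler("z",1,degrees=True).as_matrix()@np.array([[np.cos(a),0,-np.sin(a)],[0,1,0],[np.sin(a),0,np.cos(a)]])
o=np.array([516,-334.3,63])
print("in rest:",((s["tool_pos"]-o)@Rr).round(1))
for n,t in [("hover",(72,0,50)),("home",(60,0,-1))]: print(n,(M.T@(o+Rr@t-s["tool_pos"])/30).round(2))
E
python3 d.py
python3 - <<'E'
from h import *
q=snapshot("side"); cv2.imwrite("pics/s7.png",q[:,:,::-1])
E
```

```text
[ 479.4 -328.7  262.1] [-179.9  -49.9    1. ] [-68. -24. 124.  50.  68.   7.] [-0.2  0.3 -2.3]
in rest: [129.    6.3 155.9]
hover [-1.9   0.21  3.53]
home [-2.3   0.22  5.23]
```

Call:
{"name": "apply_moves", "arguments": {
  "deltas": [
    [-0.4, 0.05, 0.8, 0, 0, 0, 0.5],
    [-0.4, 0.05, 0.8, 0, 0, 0, 0.5],
    [-0.4, 0.05, 0.8, 0, 0, 0, 0.5],
    [-0.4, 0.06, 0.8, 0, 0, 0, 0.5],
    [-0.2, 0, 0.3, 0, 0, 0, 0.5],
    [0, 0, 0, 0, 0, 0, 0.5]
  ]
}}

```text
time: 24.28
tool_pos: [525.9, -333.9, 153.5]
tcp_rot: [-179.9, -50.0, 1.0]
ft_force: [-0.1, 0.4, -3.9]
finger_gap: 62.8
grip_force: 50.7
```

```bash
python3 d.py
python3 - <<'E'
from h import *
w=snapshot("wrist"); a=snapshot("side")[100:190,230:350]
s=sense(); np.save("w7.npy",np.r_[s["tool_pos"],s["tcp_rot"]])
cv2.imwrite("pics/s7.png",np.hstack([cv2.resize(w[:,:,::-1],(440,420)),cv2.resize(a[:,:,::-1],(360,420),interpolation=2)]))
E
```

```text
[ 525.9 -333.9  153.5] [-179.9  -50.     1. ] [-62. -10. 125.  57.  54.  -4.] [-0.1  0.4 -3.9]
in rest: [75.7  0.2 50.5]
hover [-0.12  0.01  0.02]
home [-0.52  0.01  1.72]
```

View pics/s7.png

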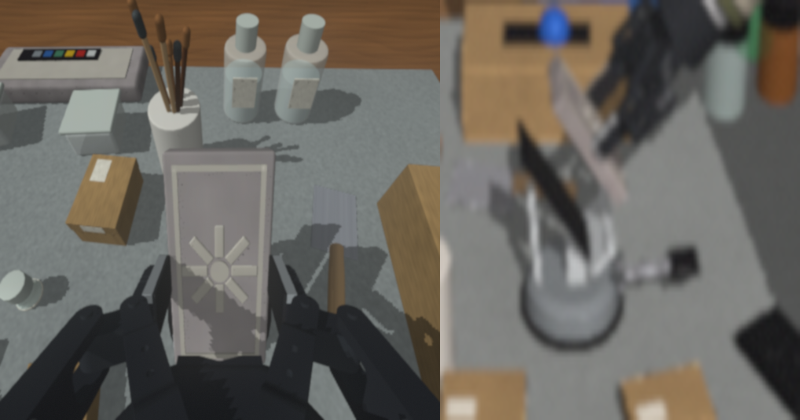

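The tablet is held square and parallel to the rest, with the foot end above the ledge. Approaching gently.

Call:
{"name": "apply_moves", "arguments": {
  "deltas": [
    [0, 0, 0.5, 0, 0, 0, 0.5],
    [0, 0, 0.4, 0, 0, 0, 0.5],
    [0, 0, 0.3, 0, 0, 0, 0.5],
    [0, 0, 0.15, 0, 0, 0, 0.5],
    [0, 0, 0, 0, 0, 0, 0.5]
  ]
}}

```text
time: 25.0
tool_pos: [556.8, -333.7, 127.5]
tcp_rot: [-180.0, -50.0, 1.0]
ft_force: [0.4, -0.1, -3.4]
finger_gap: 62.8
grip_force: 50.7
```

Call:
{"name": "apply_moves", "arguments": {
  "deltas": [
    [0, 0, 0.1, 0, 0, 0, 0.5],
    [0, 0, 0, 0, 0, 0, 0.5]
  ]
}}

```text
time: 25.25
tool_pos: [559.1, -334.0, 125.9]
tcp_rot: [180.0, -50.1, 1.0]
ft_force: [0.2, 0.4, -2.6]
finger_gap: 63.4
grip_force: 50.7
```

Call:
{"name": "apply_moves", "arguments": {
  "deltas": [
    [0, 0, 0.08, 0, 0, 0, 0.5],
    [0, 0, 0, 0, 0, 0, 0.5]
  ]
}}

```text
time: 25.5
tool_pos: [560.9, -333.8, 124.2]
tcp_rot: [-180.0, -50.1, 1.0]
ft_force: [-0.5, -0.6, -2.9]
finger_gap: 63.1
grip_force: 50.7
```

Call:
{"name": "apply_moves", "arguments": {
  "deltas": [
    [0, 0, 0.08, 0, 0, 0, 0.5],
    [0, 0, 0, 0, 0, 0, 0.5]
  ]
}}

```text
time: 25.75
tool_pos: [562.8, -333.7, 122.6]
tcp_rot: [-180.0, -50.0, 1.0]
ft_force: [0.3, -0.3, -3.6]
finger_gap: 63.1
grip_force: 50.7
```

Call:
{"name": "apply_moves", "arguments": {
  "deltas": [
    [-0.15, 0, 0, 0, 0, 0, 0.5],
    [-0.1, 0, 0, 0, 0, 0, 0.5],
    [0, 0, 0, 0, 0, 0, 0.5]
  ]
}}

```text
time: 26.12
tool_pos: [557.6, -333.8, 116.5]
tcp_rot: [-179.9, -50.0, 1.0]
ft_force: [-0.0, -0.9, -3.2]
finger_gap: 63.1
grip_force: 50.7
```

Call:
{"name": "apply_moves", "arguments": {
  "deltas": [
    [-0.1, 0, 0, 0, 0, 0, 0.5],
    [0, 0, 0, 0, 0, 0, 0.5]
  ]
}}

```text
time: 26.38
tool_pos: [555.8, -333.9, 114.5]
tcp_rot: [-180.0, -50.0, 1.0]
ft_force: [0.0, 0.2, -3.6]
finger_gap: 63.0
grip_force: 50.7
```

Call:
{"name": "apply_moves", "arguments": {
  "deltas": [
    [-0.08, 0, 0, 0, 0, 0, 0.5],
    [0, 0, 0, 0, 0, 0, 0.5]
  ]
}}

```text
time: 26.62
tool_pos: [554.3, -333.9, 112.6]
tcp_rot: [-180.0, -50.0, 1.0]
ft_force: [0.3, 0.5, -4.5]
finger_gap: 63.3
grip_force: 50.7
```

Call:
{"name": "apply_moves", "arguments": {
  "deltas": [
    [-0.06, 0, 0, 0, 0, 0, 0.5],
    [0, 0, 0, 0, 0, 0, 0.5]
  ]
}}

```text
time: 26.88
tool_pos: [553.2, -333.9, 111.3]
tcp_rot: [-180.0, -50.0, 1.0]
ft_force: [0.6, 1.4, -2.0]
finger_gap: 63.3
grip_force: 50.7
```

Call:
{"name": "apply_moves", "arguments": {
  "deltas": [
    [-0.06, 0, 0, 0, 0, 0, 0.5],
    [0, 0, 0, 0, 0, 0, 0.5]
  ]
}}

```text
time: 27.12
tool_pos: [552.1, -334.0, 110.0]
tcp_rot: [-180.0, -50.0, 1.0]
ft_force: [-0.3, 0.2, -3.9]
finger_gap: 63.2
grip_force: 50.7
```

Call:
{"name": "apply_moves", "arguments": {
  "deltas": [
    [-0.05, 0, 0, 0, 0, 0, 0.5],
    [0, 0, 0, 0, 0, 0, 0.5]
  ]
}}

```text
time: 27.38
tool_pos: [551.4, -334.2, 109.4]
tcp_rot: [180.0, -50.1, 1.0]
ft_force: [1.6, -0.9, -1.5]
finger_gap: 63.3
grip_force: 50.8
```

Call:
{"name": "apply_moves", "arguments": {
  "deltas": [
    [-0.05, 0, 0, 0, 0, 0, 0.5],
    [0, 0, 0, 0, 0, 0, 0.5]
  ]
}}

```text
time: 27.62
tool_pos: [551.1, -334.3, 109.4]
tcp_rot: [179.9, -50.2, 1.1]
ft_force: [4.4, 3.4, 5.5]
finger_gap: 63.3
grip_force: 51.1
```

Call:
{"name": "apply_moves", "arguments": {
  "deltas": [
    [0, 0, 0.06, 0, 0, 0, 0.5],
    [0, 0, 0, 0, 0, 0, 0.5]
  ]
}}

```text
time: 27.88
tool_pos: [552.7, -334.3, 108.5]
tcp_rot: [179.9, -50.2, 1.1]
ft_force: [4.9, 3.1, 6.3]
finger_gap: 63.0
grip_force: 51.3
```

On the ledge. Now easing back onto the rest.

Call:
{"name": "apply_moves", "arguments": {
  "deltas": [
    [0, 0, 0.06, 0, 0, 0, 0.5],
    [0, 0, 0, 0, 0, 0, 0.5]
  ]
}}

```text
time: 28.12
tool_pos: [553.9, -334.8, 107.2]
tcp_rot: [179.9, -50.2, 1.1]
ft_force: [3.7, 1.5, 4.9]
finger_gap: 62.8
grip_force: 51.4
```

Call:
{"name": "apply_moves", "arguments": {
  "deltas": [
    [0, 0, 0.06, 0, 0, 0, 0.5],
    [0, 0, 0, 0, 0, 0, 0.5]
  ]
}}

```text
time: 28.38
tool_pos: [554.6, -334.9, 106.5]
tcp_rot: [179.9, -50.2, 1.2]
ft_force: [-18.0, 5.6, 19.7]
finger_gap: 63.3
grip_force: 56.4
```

Call:
{"name": "apply_moves", "arguments": {
  "deltas": [
    [0, 0, -0.04, 0, 0, 0, 0.5],
    [0, 0, 0, 0, 0, 0, 0.8],
    [0, 0, 0, 0, 0, 0, 0.87],
    [0, 0, 0, 0, 0, 0, 0.9],
    [0, 0, 0, 0, 0, 0, 0.9]
  ]
}}

```text
time: 29.0
tool_pos: [553.3, -333.9, 104.8]
tcp_rot: [-180.0, -50.0, 1.0]
ft_force: [-0.2, 1.1, 0.5]
finger_gap: 76.9
grip_force: 0.0
```

Call:
{"name": "apply_moves", "arguments": {
  "deltas": [
    [0, 0, -0.3, 0, 0, 0, 0.9],
    [0, 0, -0.5, 0, 0, 0, 0.9],
    [0, 0, -0.8, 0, 0, 0, 0.9],
    [0, 0, -1, 0, 0, 0, 0.9],
    [0, 0, -1, 0, 0, 0, 1],
    [0, 0, 0, 0, 0, 0, 1]
  ]
}}

```text
time: 29.75
tool_pos: [469.9, -337.1, 176.6]
tcp_rot: [179.7, -50.1, 1.2]
ft_force: [0.6, -0.3, -0.7]
finger_gap: 85.7
grip_force: 0.0
```

```bash
python3 d.py
python3 - <<'E'
from h import *
w=snapshot("wrist"); a=snapshot("side")[100:190,230:350]
cv2.imwrite("pics/s8.png",np.hstack([cv2.resize(w[:,:,::-1],(440,420)),cv2.resize(a[:,:,::-1],(360,420),interpolation=2)]))
E
```

```text
[ 469.9 -337.1  176.6] [179.7 -50.1   1.2] [-69. -18. 128.  55.  62.  -5.] [ 0.6 -0.3 -0.7]
in rest: [ 57.4  -2.  108.4]
hover [ 0.48 -0.07  1.95]
home [ 0.08 -0.08  3.65]
```

View pics/s8.png

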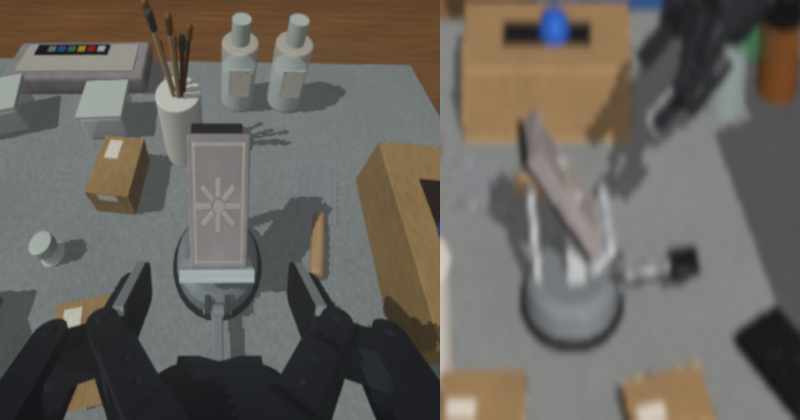

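The tablet leans flat and mid-width on the ledge and the lever is down. Turning to the boxes: I'll tilt the tool back down and go over the first deep box.

Call:
{"name": "apply_moves", "arguments": {
  "deltas": [
    [0, 0, -0.3, 0, -1, 0, 1],
    [0, 0, -0.3, 0, -1, 0, 1],
    [0, 0, 0, 0, -1, 0, 1],
    [0, 0, 0, 0, -1, 0, 1],
    [0, 0, 0, 0, -1, 0, 1],
    [0, 0, 0, 0, -1, 0, 1],
    [0, 0, 0, 0, -1, 0, 1],
    [0, 0, 0, 0, -1, 0, 1]
  ]
}}

```text
time: 30.85
tool_pos: [457.8, -334.9, 185.4]
tcp_rot: [-179.9, -13.2, 1.1]
ft_force: [-0.8, -0.0, -0.1]
finger_gap: 85.6
grip_force: 0.0
```

Call:
{"name": "apply_moves", "arguments": {
  "deltas": [
    [0, 0, 0, 0, -1, 0, 1],
    [0, 0, 0, 0, -1, 0, 1],
    [0, 0, 0, 0, -0.93, 0, 1],
    [0, 0, 0, 0, 0, 0, 1],
    [0, -1, -0.1, 0, 0, 0, 1],
    [0, -1, -0.1, 0, 0, 0, 1],
    [0, -1, -0.1, 0, 0, 0, 1],
    [0, -1, -0.1, 0, 0, 0, 1]
  ]
}}

```text
time: 31.85
tool_pos: [455.0, -214.4, 197.8]
tcp_rot: [-179.9, -0.0, 1.0]
ft_force: [0.8, -0.4, -0.4]
finger_gap: 85.7
grip_force: 0.0
```

Call:
{"name": "apply_moves", "arguments": {
  "deltas": [
    [0, -1, -0.1, 0, 0, 0, 1],
    [0, -1, -0.1, 0, 0, 0, 1],
    [0, -1, -0.1, 0, 0, 0, 1],
    [0, -1, -0.1, 0, 0, 0, 1],
    [0, -1, 0, 0, 0, 0, 1],
    [0, -1, 0, 0, 0, 0, 1],
    [0, -1, 0, 0, 0, 0, 1],
    [0, -1, 0, 0, 0, 0, 1]
  ]
}}

```text
time: 32.85
tool_pos: [450.6, 25.5, 209.7]
tcp_rot: [-179.9, 0.0, 1.0]
ft_force: [0.2, 0.4, -0.4]
finger_gap: 85.0
grip_force: 0.0
```

Call:
{"name": "apply_moves", "arguments": {
  "deltas": [
    [0, -1, 0, 0, 0, 0, 1],
    [0, -1, 0, 0, 0, 0, 1],
    [0, -1, 0, 0, 0, 0, 1],
    [0, -1, 0, 0, 0, 0, 1],
    [0, 0, 0, 0, 0, 1, 1],
    [0, 0, 0, 0, 0, 1, 1],
    [0, 0, 0, 0, 0, 0.7, 1],
    [0, 0, 0, 0, 0, 0, 1]
  ]
}}

```text
time: 33.85
tool_pos: [448.5, 144.4, 209.8]
tcp_rot: [-179.9, 0.1, -11.3]
ft_force: [-0.3, 1.3, 0.2]
finger_gap: 85.4
grip_force: 0.0
```

```bash
cat > f.py <<'E'
# usage: f.py name,x,y,yaw,L,W,H,zb,tol ... : refit things in a fresh wrist picture; prints move to the first in tool units
from h import *
import sys,time
s=sense(); im=snapshot("wrist"); c=cam("wrist",s); cv2.imwrite("pics/f%d.png"%(s["time"]*100),im[:,:,::-1])
print(s["tool_pos"].round(1),s["tcp_rot"].round(1),s["joint_pos"].round(),s["finger_gap"])
M=R.from_euler("xyz",s["tcp_rot"],degrees=True).as_matrix()
for a in sys.argv[1:]:
    n,*q=a.split(","); x,y,yw,L,W,H,zb,tol=map(float,q)
    px=w2p(c,[x,y,zb+H])[0].astype(int)
    if not(0<px[0]<560 and 0<px[1]<420): print(n,"out",px); continue
    pr=w2p(c,corners(x,y,yw,L,W,zb,zb+H)); roi=int(max(np.ptp(pr[:,0]),np.ptp(pr[:,1]))*.5+25)
    r,i=fit(c,im,tuple(px),(L,W,H),tol,[yw],zb,roi)
    d=M.T@(np.array([r[0],r[1],0])-[*s["tool_pos"][:2],0])/30
    print(n,px,r,i,"move",d[:2].round(2),"turn z",round(float(np.radians(s["tcp_rot"][2]-r[2])/.08),2),"ext",pr.min(0).round(),pr.max(0).round())
E
python3 f.py b3,456,149,-11.4,96,68,44,0,8 b2,441,-2,2.4,96,68,44,0,8 board,516.7,341,-9.5,170,126,15,0,8
```

```text
[448.5 144.4 209.8] [-1.799e+02  1.000e-01 -1.130e+01] [ 12. -13. 106.   0.  87. 113.] 85.38350360784958
b3 [273 180] [457.  148.1 -12. ] 0.969 move [ 0.25 -0.18] turn z 0.15 ext [241. 133.] [306. 222.]
b2 [414 167] [441.5  -2.8   3.1] 0.977 move [0.74 4.86] turn z -3.15 ext [365. 114.] [450. 216.]
board [101 156] [517.1 340.4  -9.9] 0.982 move [ 0.96 -6.86] turn z -0.31 ext [26. 75.] [170. 227.]
```

Call:
{"name": "apply_moves", "arguments": {
  "deltas": [
    [0.25, -0.18, 0.5, 0, 0, 0.15, 1],
    [0, 0, 1, 0, 0, 0, 1],
    [0, 0, 1, 0, 0, 0, 1],
    [0, 0, 1, 0, 0, 0, 1],
    [0, 0, 1, 0, 0, 0, 1],
    [0, 0, 1, 0, 0, 0, 1],
    [0, 0, 0.7, 0, 0, 0, 1],
    [0, 0, 0.2, 0, 0, 0, 1]
  ]
}}

```text
time: 34.9
tool_pos: [455.3, 147.8, 15.9]
tcp_rot: [179.9, 0.3, -12.0]
ft_force: [0.6, -0.4, -0.3]
finger_gap: 85.2
grip_force: 0.0
```

Call:
{"name": "apply_moves", "arguments": {
  "deltas": [
    [0, 0, 0, 0, 0, 0, 0.6],
    [0, 0, 0, 0, 0, 0, 0.6],
    [0, 0, 0, 0, 0, 0, 0.6],
    [0, 0, 0, 0, 0, 0, 0.6]
  ],
  "grip_force": 30
}}

```text
time: 35.4
tool_pos: [457.3, 148.1, 18.9]
tcp_rot: [-180.0, 0.0, -12.0]
ft_force: [-0.1, 0.6, -3.1]
finger_gap: 66.9
grip_force: 35.6
```

Call:
{"name": "apply_moves", "arguments": {
  "deltas": [
    [0, 0, -0.4, 0, 0, 0, 0.6],
    [0, 0, -0.8, 0, 0, 0, 0.6],
    [0, 0, -0.8, 0, 0, 0, 0.6],
    [0, 0, -0.8, 0, 0, 0, 0.6],
    [0, 0, 0, 0, 0, 0, 0.6]
  ]
}}

```text
time: 36.02
tool_pos: [459.3, 148.5, 105.5]
tcp_rot: [-179.9, -0.2, -12.0]
ft_force: [-0.6, -0.2, -3.1]
finger_gap: 67.0
grip_force: 35.7
```

Call:
{"name": "apply_moves", "arguments": {
  "deltas": [
    [0.09, -0.95, 0, 0, 0, 0, 0.6],
    [0.09, -0.95, 0, 0, 0, 0, 0.6],
    [0.09, -0.95, 0, 0, 0, 0, 0.6],
    [0.09, -0.95, 0, 0, 0, 0, 0.6],
    [0.09, -0.95, 0, 0, 0, 0, 0.6],
    [0.09, -0.95, 0, 0, 0, 0, 0.6],
    [0.09, -0.98, 0, 0, 0, -0.48, 0.6],
    [0, 0, 0.2, 0, 0, 0, 0.6]
  ]
}}

```text
time: 37.02
tool_pos: [517.4, 341.7, 95.7]
tcp_rot: [-180.0, 0.0, -9.7]
ft_force: [-0.0, -0.5, -3.5]
finger_gap: 67.4
grip_force: 35.8
```

Call:
{"name": "apply_moves", "arguments": {
  "deltas": [
    [0, 0, 0.8, 0, 0, 0, 0.6],
    [0, 0, 0.8, 0, 0, 0, 0.6],
    [0, 0, 0.3, 0, 0, 0, 0.6],
    [0, 0, 0, 0, 0, 0, 0.6]
  ]
}}

```text
time: 37.52
tool_pos: [516.5, 339.2, 38.3]
tcp_rot: [179.9, 0.2, -9.9]
ft_force: [0.3, 0.6, -3.6]
finger_gap: 67.0
grip_force: 35.8
```

Call:
{"name": "apply_moves", "arguments": {
  "deltas": [
    [0, 0, 0.08, 0, 0, 0, 0.6],
    [0, 0, 0.05, 0, 0, 0, 0.6],
    [0, 0, 0, 0, 0, 0, 0.6]
  ]
}}

```text
time: 37.9
tool_pos: [517.7, 340.2, 36.1]
tcp_rot: [-180.0, 0.0, -9.8]
ft_force: [-0.3, -0.3, -3.0]
finger_gap: 66.8
grip_force: 35.8
```

Call:
{"name": "apply_moves", "arguments": {
  "deltas": [
    [0, 0, 0.03, 0, 0, 0, 0.6],
    [0, 0, 0, 0, 0, 0, 0.6]
  ]
}}

```text
time: 38.15
tool_pos: [517.4, 340.1, 34.7]
tcp_rot: [180.0, 0.0, -9.8]
ft_force: [0.2, -1.0, -3.7]
finger_gap: 67.2
grip_force: 35.8
```

Call:
{"name": "apply_moves", "arguments": {
  "deltas": [
    [0, 0, 0.04, 0, 0, 0, 0.6],
    [0, 0, 0, 0, 0, 0, 0.6]
  ]
}}

```text
time: 38.4
tool_pos: [517.5, 340.2, 33.6]
tcp_rot: [-180.0, 0.0, -9.8]
ft_force: [-0.5, -0.2, -1.4]
finger_gap: 67.2
grip_force: 36.0
```

Call:
{"name": "apply_moves", "arguments": {
  "deltas": [
    [0, 0, 0.04, 0, 0, 0, 0.6],
    [0, 0, 0, 0, 0, 0, 0.6]
  ]
}}

```text
time: 38.65
tool_pos: [517.6, 340.2, 33.6]
tcp_rot: [180.0, 0.0, -9.8]
ft_force: [-4.4, -2.2, 7.5]
finger_gap: 67.0
grip_force: 37.0
```

Contact at TCP z 33.6, so I'll release and fetch the second deep box.

Call:
{"name": "apply_moves", "arguments": {
  "deltas": [
    [0, 0, -0.03, 0, 0, 0, 0.8],
    [0, 0, 0, 0, 0, 0, 1],
    [0, 0, 0, 0, 0, 0, 1],
    [0, 0, -0.6, 0, 0, 0, 1],
    [0, 0, -1, 0, 0, 0, 1],
    [0, 0, -1, 0, 0, 0, 1],
    [0, 0, -1, 0, 0, 0, 1],
    [0, 0, -1, 0, 0, 0, 1]
  ]
}}

```text
time: 39.65
tool_pos: [517.8, 340.2, 173.8]
tcp_rot: [-180.0, -0.0, -9.8]
ft_force: [0.4, 0.3, -0.1]
finger_gap: 85.1
grip_force: 0.0
```

Call:
{"name": "apply_moves", "arguments": {
  "deltas": [
    [-0.05, 1, -1, 0, 0, 0, 1],
    [-0.05, 1, -0.4, 0, 0, 0, 1],
    [-0.05, 1, 0, 0, 0, 0, 1],
    [-0.05, 1, 0, 0, 0, 0, 1],
    [-0.05, 1, 0, 0, 0, 0, 1],
    [-0.05, 1, 0, 0, 0, 0, 1],
    [-0.05, 1, 0, 0, 0, 0, 1],
    [-0.05, 1, 0, 0, 0, 0, 1]
  ]
}}

```text
time: 40.65
tool_pos: [464.7, 104.8, 214.8]
tcp_rot: [-180.0, -0.1, -9.8]
ft_force: [0.6, 0.2, -1.2]
finger_gap: 85.5
grip_force: 0.0
```

Call:
{"name": "apply_moves", "arguments": {
  "deltas": [
    [-0.05, 1, 0, 0, 0, 0, 1],
    [-0.05, 1, 0, 0, 0, 0, 1],
    [-0.05, 1, 0, 0, 0, 0, 1],
    [0, 0.7, 0, 0, 0, 0, 1],
    [0, 0, 0, 0, 0, -1, 1],
    [0, 0, 0, 0, 0, -1, 1],
    [0, 0, 0, 0, 0, -0.8, 1],
    [0, 0, 0, 0, 0, 0, 1]
  ]
}}

```text
time: 41.65
tool_pos: [441.5, -3.0, 214.5]
tcp_rot: [180.0, -0.0, 3.0]
ft_force: [-0.1, -0.4, -0.4]
finger_gap: 84.9
grip_force: 0.0
```

```bash
python3 f.py b2,441.5,-2.8,3.1,96,68,44,0,8 s1,517.5,340,-9.8,96,68,44,15,8 flat,436,-172,9.3,96,68,28,0,8
```

```text
[441.5  -3.  214.5] [180.  -0.   3.] [ -7. -18. 110.  -0.  88.  80.] 84.94338418846932
b2 [279 185] [441.   -2.1   2.8] 0.972 move [-0.02 -0.03] turn z 0.04 ext [247. 138.] [311. 227.]
s1 out [-71  94]
flat [422 194] [ 436.7 -171.7   10.1] 0.984 move [-0.45  5.61] turn z -1.56 ext [386. 148.] [455. 235.]
```

Call:
{"name": "apply_moves", "arguments": {
  "deltas": [
    [-0.02, -0.03, 0.65, 0, 0, 0, 1],
    [0, 0, 1, 0, 0, 0, 1],
    [0, 0, 1, 0, 0, 0, 1],
    [0, 0, 1, 0, 0, 0, 1],
    [0, 0, 1, 0, 0, 0, 1],
    [0, 0, 1, 0, 0, 0, 1],
    [0, 0, 0.7, 0, 0, 0, 1],
    [0, 0, 0.2, 0, 0, 0, 1]
  ]
}}

```text
time: 42.7
tool_pos: [438.1, -1.7, 14.2]
tcp_rot: [-180.0, 0.3, 3.0]
ft_force: [0.5, 0.8, 0.0]
finger_gap: 85.2
grip_force: 0.0
```

Call:
{"name": "apply_moves", "arguments": {
  "deltas": [
    [0, 0, 0, 0, 0, 0, 0.6],
    [0, 0, 0, 0, 0, 0, 0.6],
    [0, 0, 0, 0, 0, 0, 0.6],
    [0, 0, 0, 0, 0, 0, 0.6]
  ],
  "grip_force": 30
}}

```text
time: 43.2
tool_pos: [440.7, -2.1, 17.1]
tcp_rot: [180.0, 0.0, 3.0]
ft_force: [-0.4, 0.6, -2.4]
finger_gap: 66.8
grip_force: 35.4
```

Call:
{"name": "apply_moves", "arguments": {
  "deltas": [
    [0, 0, -0.4, 0, 0, 0, 0.6],
    [0, 0, -0.8, 0, 0, 0, 0.6],
    [0, 0, -0.8, 0, 0, 0, 0.6],
    [0, 0, -0.8, 0, 0, 0, 0.6],
    [0, 0, -0.8, 0, 0, 0, 0.6],
    [0, 0, 0, 0, 0, 0, 0.6]
  ]
}}

```text
time: 43.95
tool_pos: [442.5, -2.3, 127.6]
tcp_rot: [179.9, -0.3, 3.0]
ft_force: [-0.5, 0.7, -2.6]
finger_gap: 67.1
grip_force: 35.4
```

Call:
{"name": "apply_moves", "arguments": {
  "deltas": [
    [0.26, -0.94, 0, 0, 0, 0, 0.6],
    [0.26, -0.94, 0, 0, 0, 0, 0.6],
    [0.26, -0.94, 0, 0, 0, 0, 0.6],
    [0.26, -0.94, 0, 0, 0, 0, 0.6],
    [0.26, -0.94, 0, 0, 0, 0, 0.6],
    [0.26, -0.94, 0, 0, 0, 0, 0.6],
    [0.26, -0.94, 0, 0, 0, 0, 0.6],
    [0.26, -0.94, 0, 0, 0, 0, 0.6]
  ]
}}

```text
time: 44.95
tool_pos: [490.5, 227.2, 123.4]
tcp_rot: [180.0, 0.1, 3.0]
ft_force: [0.6, -0.9, -2.0]
finger_gap: 66.9
grip_force: 35.4
```

Call:
{"name": "apply_moves", "arguments": {
  "deltas": [
    [0.26, -0.94, 0, 0, 0, 0, 0.6],
    [0.26, -0.94, 0, 0, 0, 0, 0.6],
    [0.27, -0.94, 0, 0, 0, 0, 0.6],
    [0.27, -0.92, 0, 0, 0, 0, 0.6],
    [0, 0, 0, 0, 0, 1, 0.6],
    [0, 0, 0, 0, 0, 1, 0.6],
    [0, 0, 0, 0, 0, 0.79, 0.6],
    [0, 0, 0, 0, 0, 0, 0.6]
  ]
}}

```text
time: 45.95
tool_pos: [516.3, 339.9, 123.3]
tcp_rot: [179.9, 0.1, -9.8]
ft_force: [-0.4, -0.1, -2.2]
finger_gap: 67.1
grip_force: 35.5
```

Down 123 → 79, then touch steps.

Call:
{"name": "apply_moves", "arguments": {
  "deltas": [
    [0.03, -0.01, 0.6, 0, 0, 0, 0.6],
    [0, 0, 0.6, 0, 0, 0, 0.6],
    [0, 0, 0.25, 0, 0, 0, 0.6],
    [0, 0, 0, 0, 0, 0, 0.6]
  ]
}}

```text
time: 46.45
tool_pos: [517.0, 339.8, 79.6]
tcp_rot: [179.9, 0.2, -9.8]
ft_force: [0.0, -1.0, -1.8]
finger_gap: 67.1
grip_force: 35.4
```

Call:
{"name": "apply_moves", "arguments": {
  "deltas": [
    [0, 0, 0.05, 0, 0, 0, 0.6],
    [0, 0, 0, 0, 0, 0, 0.6]
  ]
}}

```text
time: 46.7
tool_pos: [518.4, 340.6, 80.4]
tcp_rot: [-180.0, -0.0, -9.8]
ft_force: [-0.4, 0.6, -2.2]
finger_gap: 67.2
grip_force: 35.4
```

Call:
{"name": "apply_moves", "arguments": {
  "deltas": [
    [0, 0, 0.04, 0, 0, 0, 0.6],
    [0, 0, 0, 0, 0, 0, 0.6]
  ]
}}

```text
time: 46.95
tool_pos: [518.0, 340.4, 78.6]
tcp_rot: [-180.0, 0.0, -9.8]
ft_force: [-0.8, -0.3, -2.1]
finger_gap: 67.2
grip_force: 35.4
```

Call:
{"name": "apply_moves", "arguments": {
  "deltas": [
    [0, 0, 0.05, 0, 0, 0, 0.6],
    [0, 0, 0, 0, 0, 0, 0.6]
  ]
}}

```text
time: 47.2
tool_pos: [517.8, 340.3, 76.8]
tcp_rot: [180.0, 0.1, -9.8]
ft_force: [-0.5, 0.4, -1.7]
finger_gap: 67.0
grip_force: 35.4
```

Call:
{"name": "apply_moves", "arguments": {
  "deltas": [
    [0, 0, 0.04, 0, 0, 0, 0.6],
    [0, 0, 0, 0, 0, 0, 0.6]
  ]
}}

```text
time: 47.45
tool_pos: [518.0, 340.4, 75.9]
tcp_rot: [-180.0, 0.0, -9.8]
ft_force: [0.1, -0.1, -1.3]
finger_gap: 67.2
grip_force: 35.6
```

Call:
{"name": "apply_moves", "arguments": {
  "deltas": [
    [0, 0, 0.03, 0, 0, 0, 0.6],
    [0, 0, 0, 0, 0, 0, 0.6]
  ]
}}

```text
time: 47.7
tool_pos: [518.0, 340.4, 75.8]
tcp_rot: [-180.0, 0.0, -9.8]
ft_force: [-3.7, -2.2, 6.0]
finger_gap: 66.9
grip_force: 36.3
```

Call:
{"name": "apply_moves", "arguments": {
  "deltas": [
    [0, 0, -0.03, 0, 0, 0, 0.8],
    [0, 0, 0, 0, 0, 0, 1],
    [0, 0, 0, 0, 0, 0, 1],
    [0, 0, -0.6, 0, 0, 0, 1],
    [0, 0, -1, 0, 0, 0, 1],
    [0, 0, -1, 0, 0, 0, 1],
    [0, 0, -1, 0, 0, 0, 1],
    [0.46, 1, -0.8, 0, 0, 0, 1]
  ]
}}

```text
time: 48.7
tool_pos: [526.6, 310.0, 211.0]
tcp_rot: [-179.9, -0.1, -9.6]
ft_force: [0.0, -0.7, -0.6]
finger_gap: 85.7
grip_force: 0.0
```

Call:
{"name": "apply_moves", "arguments": {
  "deltas": [
    [0.46, 1, 0, 0, 0, 0, 1],
    [0.46, 1, 0, 0, 0, 0, 1],
    [0.46, 1, 0, 0, 0, 0, 1],
    [0.46, 1, 0, 0, 0, 0, 1],
    [0.46, 1, 0, 0, 0, 0, 1],
    [0.46, 1, 0, 0, 0, 0, 1],
    [0.46, 1, 0, 0, 0, 0, 1],
    [0.46, 1, 0, 0, 0, 0, 1]
  ]
}}

```text
time: 49.7
tool_pos: [595.0, 52.1, 209.4]
tcp_rot: [-180.0, -0.1, -9.8]
ft_force: [0.4, 0.3, -0.2]
finger_gap: 85.3
grip_force: 0.0
```

Call:
{"name": "apply_moves", "arguments": {
  "deltas": [
    [0.46, 1, 0, 0, 0, 0, 1],
    [0.46, 1, 0, 0, 0, 0, 1],
    [0.46, 1, 0, 0, 0, 0, 1],
    [0.46, 1, 0, 0, 0, 0, 1],
    [0.46, 1, 0, 0, 0, 0, 1],
    [0.46, 1, 0, 0, 0, 0, 1],
    [0.4, 0.9, 0, 0, 0, -1, 1],
    [0, 0, 0, 0, 0, -0.2, 1]
  ]
}}

```text
time: 50.7
tool_pos: [652.9, -169.2, 208.9]
tcp_rot: [180.0, -0.0, -4.4]
ft_force: [0.8, 0.1, 0.1]
finger_gap: 85.5
grip_force: 0.0
```

Call:
{"name": "apply_moves", "arguments": {
  "deltas": [
    [0, 0, 0, 0, 0, 0, 1]
  ]
}}

```text
time: 50.82
tool_pos: [652.7, -166.5, 208.5]
tcp_rot: [-180.0, 0.0, -4.3]
ft_force: [-0.4, 1.1, 0.1]
finger_gap: 85.5
grip_force: 0.0
```

```bash
python3 f.py b4,652,-168.3,-4.3,96,68,44,0,8 flat,436,-172,9.3,96,68,28,0,8
```

```text
[ 652.7 -166.5  208.5] [-180.     0.    -4.3] [-19.  19.  73.   0.  88.  76.] 85.45861303019178
b4 [280 187] [ 650.2 -166.9   -3.3] 0.964 move [-0.08  0.02] turn z -0.23 ext [248. 139.] [314. 229.]
flat [295 339] [ 438.3 -170.    11.2] 0.884 move [-7.12  0.66] turn z -3.39 ext [262. 292.] [327. 371.]
```

Call:
{"name": "apply_moves", "arguments": {
  "deltas": [
    [-0.06, 0.02, 0.45, 0, 0, -0.15, 1],
    [0, 0, 1, 0, 0, 0, 1],
    [0, 0, 1, 0, 0, 0, 1],
    [0, 0, 1, 0, 0, 0, 1],
    [0, 0, 1, 0, 0, 0, 1],
    [0, 0, 1, 0, 0, 0, 1],
    [0, 0, 0.7, 0, 0, 0, 1],
    [0, 0, 0.2, 0, 0, 0, 1]
  ]
}}

```text
time: 51.88
tool_pos: [649.2, -166.5, 14.9]
tcp_rot: [-180.0, 0.2, -3.6]
ft_force: [-0.5, -0.3, -0.8]
finger_gap: 85.5
grip_force: 0.0
```

Call:
{"name": "apply_moves", "arguments": {
  "deltas": [
    [0, 0, 0, 0, 0, 0, 0.6],
    [0, 0, 0, 0, 0, 0, 0.6],
    [0, 0, 0, 0, 0, 0, 0.6],
    [0, 0, 0, 0, 0, 0, 0.6]
  ],
  "grip_force": 30
}}

```text
time: 52.38
tool_pos: [651.1, -167.7, 18.0]
tcp_rot: [180.0, -0.0, -3.6]
ft_force: [-0.4, 0.0, 0.2]
finger_gap: 66.8
grip_force: 36.8
```

Call:
{"name": "apply_moves", "arguments": {
  "deltas": [
    [0, 0, -0.4, 0, 0, 0, 0.6],
    [0, 0, -0.8, 0, 0, 0, 0.6],
    [0, 0, -1, 0, 0, 0, 0.6],
    [0, 0, -1, 0, 0, 0, 0.6],
    [0, 0, -1, 0, 0, 0, 0.6],
    [0, 0, -1, 0, 0, 0, 0.6],
    [0, 0, 0, 0, 0, 0, 0.6]
  ]
}}

```text
time: 53.25
tool_pos: [652.9, -168.2, 177.6]
tcp_rot: [179.9, -0.3, -3.6]
ft_force: [0.5, 0.5, -3.3]
finger_gap: 67.0
grip_force: 36.4
```

Call:
{"name": "apply_moves", "arguments": {
  "deltas": [
    [-0.32, -0.98, 0, 0, 0, 0, 0.6],
    [-0.32, -0.98, 0, 0, 0, 0, 0.6],
    [-0.32, -0.98, 0, 0, 0, 0, 0.6],
    [-0.32, -0.98, 0, 0, 0, 0, 0.6],
    [-0.32, -0.98, 0, 0, 0, 0, 0.6],
    [-0.32, -0.98, 0, 0, 0, 0, 0.6],
    [-0.32, -0.98, 0, 0, 0, 0, 0.6],
    [-0.32, -0.98, 0, 0, 0, 0, 0.6]
  ]
}}

```text
time: 54.25
tool_pos: [587.6, 73.0, 171.3]
tcp_rot: [180.0, 0.2, -3.6]
ft_force: [-0.5, -0.0, -3.1]
finger_gap: 66.9
grip_force: 36.4
```

Call:
{"name": "apply_moves", "arguments": {
  "deltas": [
    [-0.32, -0.98, 0, 0, 0, 0, 0.6],
    [-0.32, -0.98, 0, 0, 0, 0, 0.6],
    [-0.32, -0.98, 0, 0, 0, 0, 0.6],
    [-0.32, -0.98, 0, 0, 0, 0, 0.6],
    [-0.32, -0.98, 0, 0, 0, 0, 0.6],
    [-0.32, -0.98, 0, 0, 0, 0, 0.6],
    [-0.32, -0.98, 0, 0, 0, 0, 0.6],
    [-0.32, -0.98, 0, 0, 0, 0, 0.6]
  ]
}}

```text
time: 55.25
tool_pos: [525.9, 312.2, 171.3]
tcp_rot: [179.9, 0.2, -3.6]
ft_force: [0.4, 0.3, -3.0]
finger_gap: 67.0
grip_force: 36.4
```

Call:
{"name": "apply_moves", "arguments": {
  "deltas": [
    [-0.36, -0.94, 0, 0, 0, 0, 0.6],
    [0, 0, 0, 0, 0, 0.7, 0.6],
    [0, 0, 0, 0, 0, 0.65, 0.6],
    [0, 0, 0, 0, 0, 0, 0.6],
    [0, 0, 0, 0, 0, 0, 0.6]
  ]
}}

```text
time: 55.88
tool_pos: [517.7, 340.2, 172.3]
tcp_rot: [179.9, 0.1, -9.7]
ft_force: [-0.0, 0.6, -2.7]
finger_gap: 67.2
grip_force: 36.4
```

172 → 124, then touch steps.

Call:
{"name": "apply_moves", "arguments": {
  "deltas": [
    [0, 0, 0.6, 0, 0, 0, 0.6],
    [0, 0, 0.6, 0, 0, 0, 0.6],
    [0, 0, 0.35, 0, 0, 0, 0.6],
    [0, 0, 0, 0, 0, 0, 0.6],
    [0, 0, 0, 0, 0, 0, 0.6]
  ]
}}

```text
time: 56.5
tool_pos: [518.4, 340.7, 127.2]
tcp_rot: [-180.0, 0.0, -9.8]
ft_force: [0.3, -0.1, -1.7]
finger_gap: 66.9
grip_force: 36.4
```

Call:
{"name": "apply_moves", "arguments": {
  "deltas": [
    [0, 0, 0.06, 0, 0, 0, 0.6],
    [0, 0, 0, 0, 0, 0, 0.6]
  ]
}}

```text
time: 56.75
tool_pos: [518.3, 340.7, 125.4]
tcp_rot: [-180.0, 0.0, -9.8]
ft_force: [-0.2, -0.2, -2.4]
finger_gap: 66.9
grip_force: 36.4
```

Call:
{"name": "apply_moves", "arguments": {
  "deltas": [
    [0, 0, 0.04, 0, 0, 0, 0.6],
    [0, 0, 0, 0, 0, 0, 0.6]
  ]
}}

```text
time: 57.0
tool_pos: [518.0, 340.5, 123.8]
tcp_rot: [180.0, 0.0, -9.8]
ft_force: [-0.1, 0.0, -3.4]
finger_gap: 67.1
grip_force: 36.4
```

Call:
{"name": "apply_moves", "arguments": {
  "deltas": [
    [0, 0, 0.05, 0, 0, 0, 0.6],
    [0, 0, 0, 0, 0, 0, 0.6]
  ]
}}

```text
time: 57.25
tool_pos: [517.9, 340.4, 122.0]
tcp_rot: [180.0, 0.1, -9.8]
ft_force: [0.9, -0.6, -2.6]
finger_gap: 67.0
grip_force: 36.4
```

Call:
{"name": "apply_moves", "arguments": {
  "deltas": [
    [0, 0, 0.04, 0, 0, 0, 0.6],
    [0, 0, 0, 0, 0, 0, 0.6]
  ]
}}

```text
time: 57.5
tool_pos: [518.1, 340.5, 121.0]
tcp_rot: [180.0, 0.0, -9.8]
ft_force: [-0.0, -0.2, -3.0]
finger_gap: 67.2
grip_force: 36.4
```

Call:
{"name": "apply_moves", "arguments": {
  "deltas": [
    [0, 0, 0.03, 0, 0, 0, 0.6],
    [0, 0, 0, 0, 0, 0, 0.6]
  ]
}}

```text
time: 57.75
tool_pos: [518.2, 340.6, 120.9]
tcp_rot: [-180.0, 0.0, -9.8]
ft_force: [-3.9, -1.6, 4.3]
finger_gap: 66.8
grip_force: 37.2
```

Call:
{"name": "apply_moves", "arguments": {
  "deltas": [
    [0, 0, -0.03, 0, 0, 0, 0.8],
    [0, 0, 0, 0, 0, 0, 1],
    [0, 0, 0, 0, 0, 0, 1],
    [0, 0, -0.6, 0, 0, 0, 1],
    [0, 0, -1, 0, 0, 0, 1],
    [0, 0, -1, 0, 0, 0, 1],
    [0, 0.5, -0.5, 0, 0, 0, 1],
    [0, 1, 0, 0, 0, 0, 1]
  ]
}}

```text
time: 58.75
tool_pos: [511.2, 296.1, 216.5]
tcp_rot: [-179.9, -0.1, -9.7]
ft_force: [1.2, 0.6, 0.7]
finger_gap: 85.2
grip_force: 0.0
```

Call:
{"name": "apply_moves", "arguments": {
  "deltas": [
    [0.01, 1, 0, 0, 0, 0, 1],
    [0.01, 1, 0, 0, 0, 0, 1],
    [0.01, 1, 0, 0, 0, 0, 1],
    [0.01, 1, 0, 0, 0, 0, 1],
    [0.01, 1, 0, 0, 0, 0, 1],
    [0.01, 1, 0, 0, 0, 0, 1],
    [0.01, 1, 0, 0, 0, 0, 1],
    [0.01, 1, 0, 0, 0, 0, 1]
  ]
}}

```text
time: 59.75
tool_pos: [471.2, 57.7, 214.1]
tcp_rot: [180.0, 0.0, -9.8]
ft_force: [0.5, -0.3, -0.6]
finger_gap: 85.5
grip_force: 0.0
```

Call:
{"name": "apply_moves", "arguments": {
  "deltas": [
    [0.02, 1, 0, 0, 0, 0, 1],
    [0.02, 1, 0, 0, 0, 0, 1],
    [0.02, 1, 0, 0, 0, 0, 1],
    [0.02, 1, 0, 0, 0, 0, 1],
    [0.02, 1, 0, 0, 0, 0, 1],
    [0.02, 1, 0, 0, 0, 0, 1],
    [0.02, 1, 0, 0, 0, 0, 1],
    [0, 0.8, 0, 0, 0, 0, 1]
  ]
}}

```text
time: 60.75
tool_pos: [435.2, -173.5, 214.2]
tcp_rot: [180.0, 0.1, -9.9]
ft_force: [-0.4, 1.4, 0.8]
finger_gap: 85.5
grip_force: 0.0
```

Call:
{"name": "apply_moves", "arguments": {
  "deltas": [
    [0, 0, 0, 0, 0, -1, 1],
    [0, 0, 0, 0, 0, -1, 1],
    [0, 0, 0, 0, 0, -1, 1],
    [0, 0, 0, 0, 0, -1, 1],
    [0, 0, 0, 0, 0, -0.34, 1],
    [0, 0, 0, 0, 0, 0, 1]
  ]
}}

```text
time: 61.5
tool_pos: [435.9, -172.2, 214.2]
tcp_rot: [-180.0, 0.0, 10.0]
ft_force: [-0.8, -0.1, 1.3]
finger_gap: 85.3
grip_force: 0.0
```

```bash
python3 f.py flat,436.7,-171.7,10.1,96,68,28,0,8
```

```text
[ 435.9 -172.2  214.2] [-180.    0.   10.] [-28. -13. 106.  -0.  87.  52.] 85.28242503543578
flat [279 181] [ 436.7 -171.1    9.7] 0.97 move [ 0.03 -0.03] turn z 0.07 ext [248. 138.] [310. 221.]
```

Call:
{"name": "apply_moves", "arguments": {
  "deltas": [
    [0.03, -0.03, 0.8, 0, 0, 0.05, 1],
    [0, 0, 1, 0, 0, 0, 1],
    [0, 0, 1, 0, 0, 0, 1],
    [0, 0, 1, 0, 0, 0, 1],
    [0, 0, 1, 0, 0, 0, 1],
    [0, 0, 1, 0, 0, 0, 1],
    [0, 0, 0.7, 0, 0, 0, 1],
    [0, 0, 0.2, 0, 0, 0, 1]
  ]
}}

```text
time: 62.55
tool_pos: [435.6, -170.4, 11.7]
tcp_rot: [-179.9, 0.2, 9.8]
ft_force: [-1.0, 0.0, -0.5]
finger_gap: 85.5
grip_force: 0.0
```

Call:
{"name": "apply_moves", "arguments": {
  "deltas": [
    [0, 0, 0, 0, 0, 0, 0.6],
    [0, 0, 0, 0, 0, 0, 0.6],
    [0, 0, 0, 0, 0, 0, 0.6],
    [0, 0, 0, 0, 0, 0, 0.6]
  ],
  "grip_force": 30
}}

```text
time: 63.05
tool_pos: [439.2, -171.8, 16.1]
tcp_rot: [179.9, -0.2, 9.9]
ft_force: [-1.5, 2.4, 11.1]
finger_gap: 51.4
grip_force: 5.6
```

Call:
{"name": "apply_moves", "arguments": {
  "deltas": [
    [0, 0, -0.4, 0, 0, 0, 0.6],
    [0, 0, -0.8, 0, 0, 0, 0.6],
    [0, 0, -1, 0, 0, 0, 0.6],
    [0, 0, -1, 0, 0, 0, 0.6],
    [0, 0, -1, 0, 0, 0, 0.6],
    [0, 0, -1, 0, 0, 0, 0.6],
    [0, 0, -1, 0, 0, 0, 0.6],
    [0, 0, -0.8, 0, 0, 0, 0.6]
  ]
}}

```text
time: 64.05
tool_pos: [437.4, -171.3, 226.1]
tcp_rot: [179.9, -0.1, 9.9]
ft_force: [-0.3, -0.4, -0.1]
finger_gap: 51.4
grip_force: 0.0
```

Call:
{"name": "apply_moves", "arguments": {
  "deltas": [
    [0, 0, 0, 0, 0, 0, 0.6],
    [0, 0, 0, 0, 0, 0, 0.6]
  ]
}}

```text
time: 64.3
tool_pos: [436.8, -170.9, 222.9]
tcp_rot: [-180.0, 0.0, 9.9]
ft_force: [-0.5, -0.5, 0.9]
finger_gap: 51.4
grip_force: 0.0
```

The fingers closed over the top (tips sit about 12 mm behind the TCP). I'll open, refit and go lower.

Call:
{"name": "apply_moves", "arguments": {
  "deltas": [
    [0, 0, 0, 0, 0, 0, 1],
    [0, 0, 0, 0, 0, 0, 1],
    [0, 0, 0, 0, 0, 0, 1]
  ]
}}

```text
time: 64.68
tool_pos: [436.8, -170.9, 222.7]
tcp_rot: [-180.0, 0.1, 9.9]
ft_force: [0.4, -0.6, -0.5]
finger_gap: 85.2
grip_force: 0.0
```

```bash
python3 f.py flat,436.7,-171.7,10.1,96,68,28,0,8
```

```text
[ 436.8 -170.9  222.7] [-1.8e+02  1.0e-01  9.9e+00] [-28. -13. 105.  -0.  88.  53.] 85.17512140355254
flat [280 181] [ 437.  -171.1   10. ] 0.971 move [0.   0.01] turn z -0.03 ext [250. 138.] [310. 219.]
```

Call:
{"name": "apply_moves", "arguments": {
  "deltas": [
    [0, 0, 1, 0, 0, 0, 1],
    [0, 0, 1, 0, 0, 0, 1],
    [0, 0, 1, 0, 0, 0, 1],
    [0, 0, 1, 0, 0, 0, 1],
    [0, 0, 1, 0, 0, 0, 1],
    [0, 0, 1, 0, 0, 0, 1],
    [0, 0, 0.7, 0, 0, 0, 1],
    [0, 0, 0, 0, 0, 0, 1]
  ]
}}

```text
time: 65.72
tool_pos: [435.2, -170.1, 20.3]
tcp_rot: [-179.8, 0.2, 9.9]
ft_force: [0.2, 1.0, 0.6]
finger_gap: 85.6
grip_force: 0.0
```

Call:
{"name": "apply_moves", "arguments": {
  "deltas": [
    [0, 0, 0.2, 0, 0, 0, 1],
    [0, 0, 0.15, 0, 0, 0, 1],
    [0, 0, 0.1, 0, 0, 0, 1],
    [0, 0, 0.1, 0, 0, 0, 1],
    [0, 0, 0, 0, 0, 0, 1]
  ]
}}

```text
time: 66.35
tool_pos: [436.7, -170.9, 5.5]
tcp_rot: [-180.0, 0.1, 9.9]
ft_force: [-0.0, -0.3, -0.0]
finger_gap: 85.0
grip_force: 0.0
```

Call:
{"name": "apply_moves", "arguments": {
  "deltas": [
    [0, 0, 0, 0, 0, 0, 0.6],
    [0, 0, 0, 0, 0, 0, 0.6],
    [0, 0, 0, 0, 0, 0, 0.6],
    [0, 0, 0, 0, 0, 0, 0.6]
  ],
  "grip_force": 30
}}

```text
time: 66.85
tool_pos: [437.2, -171.1, 6.1]
tcp_rot: [180.0, 0.0, 9.9]
ft_force: [-0.5, 0.9, 5.1]
finger_gap: 66.9
grip_force: 34.5
```

Call:
{"name": "apply_moves", "arguments": {
  "deltas": [
    [0, 0, -0.3, 0, 0, 0, 0.6],
    [0, 0, -0.6, 0, 0, 0, 0.6],
    [0, 0, -0.8, 0, 0, 0, 0.6],
    [0, 0, -1, 0, 0, 0, 0.6],
    [0, 0, -1, 0, 0, 0, 0.6],
    [0, 0, -1, 0, 0, 0, 0.6],
    [0, 0, -1, 0, 0, 0, 0.6],
    [0, 0, -0.7, 0, 0, 0, 0.6]
  ]
}}

```text
time: 67.85
tool_pos: [437.2, -171.0, 199.4]
tcp_rot: [180.0, -0.0, 9.9]
ft_force: [-0.3, -0.8, -1.3]
finger_gap: 66.9
grip_force: 34.4
```

Call:
{"name": "apply_moves", "arguments": {
  "deltas": [
    [0, 0, 0, 0, 0, 0.8, 0.6],
    [0, 0, 0, 0, 0, 0.8, 0.6],
    [0, 0, 0, 0, 0, 0.8, 0.6],
    [0, 0, 0, 0, 0, 0.8, 0.6],
    [0, 0, 0, 0, 0, 0.8, 0.6],
    [0, 0, 0, 0, 0, 0.3, 0.6],
    [0, 0, 0, 0, 0, 0, 0.6]
  ]
}}

```text
time: 68.72
tool_pos: [436.9, -170.9, 197.7]
tcp_rot: [180.0, 0.1, -9.8]
ft_force: [0.6, -0.2, -1.1]
finger_gap: 67.0
grip_force: 34.3
```

Call:
{"name": "apply_moves", "arguments": {
  "deltas": [
    [-0.01, -1, 0, 0, 0, 0, 0.6],
    [-0.01, -1, 0, 0, 0, 0, 0.6],
    [-0.01, -1, 0, 0, 0, 0, 0.6],
    [-0.01, -1, 0, 0, 0, 0, 0.6],
    [-0.01, -1, 0, 0, 0, 0, 0.6],
    [-0.01, -1, 0, 0, 0, 0, 0.6],
    [-0.01, -1, 0, 0, 0, 0, 0.6],
    [-0.01, -1, 0, 0, 0, 0, 0.6]
  ]
}}

```text
time: 69.72
tool_pos: [475.7, 66.9, 197.7]
tcp_rot: [180.0, 0.0, -9.8]
ft_force: [0.7, 0.3, -2.1]
finger_gap: 66.9
grip_force: 34.4
```

Call:
{"name": "apply_moves", "arguments": {
  "deltas": [
    [-0.02, -1, -0.3, 0, 0, 0, 0.6],
    [-0.02, -1, -0.3, 0, 0, 0, 0.6],
    [-0.02, -1, -0.3, 0, 0, 0, 0.6],
    [0, 0, 0, 0, 0, 0, 0.6],
    [0, 0, 0, 0, 0, 0, 0.6]
  ]
}}

```text
time: 70.35
tool_pos: [489.1, 154.5, 224.3]
tcp_rot: [180.0, 0.1, -9.8]
ft_force: [0.6, 0.6, -2.3]
finger_gap: 66.9
grip_force: 34.4
```

```bash
python3 f.py top,518,340.4,-9.8,96,68,132,15,8
python3 - <<'E'
from h import *
w=snapshot("wrist"); a=snapshot("scene")[130:250,360:480]
cv2.imwrite("pics/s9.png",np.hstack([cv2.resize(w[:,:,::-1],(440,420)),cv2.resize(a[:,:,::-1],(360,420),interpolation=2)]))
E
```

```text
[489.1 154.5 224.3] [ 1.8e+02  1.0e-01 -9.8e+00] [ 12.  -6.  99.  -0.  87. 112.] 66.85054380577805
top [ 47 215] [520.5 338.3 -18.1] 0.707 move [-0.01 -6.21] turn z 1.81 ext [-12. 141.] [159. 268.]
```

Call:
{"name": "apply_moves", "arguments": {
  "deltas": [
    [-0.02, -0.9, 0, 0, 0, 0, 0.6],
    [-0.02, -0.9, 0, 0, 0, 0, 0.6],
    [-0.02, -0.9, 0, 0, 0, 0, 0.6],
    [-0.02, -0.9, 0, 0, 0, 0, 0.6],
    [-0.02, -0.9, 0, 0, 0, 0, 0.6],
    [0, -0.9, 0, 0, 0, 0, 0.6],
    [0, -0.87, 0, 0, 0, 0, 0.6],
    [0, 0, 0, 0, 0, 0, 0.6]
  ]
}}

```text
time: 71.5
tool_pos: [518.5, 341.3, 224.0]
tcp_rot: [180.0, 0.1, -9.8]
ft_force: [0.4, -1.3, -2.1]
finger_gap: 67.2
grip_force: 34.5
```

Call:
{"name": "apply_moves", "arguments": {
  "deltas": [
    [0, 0, 0.6, 0, 0, 0, 0.6],
    [0, 0, 0.6, 0, 0, 0, 0.6],
    [0, 0, 0.6, 0, 0, 0, 0.6],
    [0, 0, 0.3, 0, 0, 0, 0.6],
    [0, 0, 0, 0, 0, 0, 0.6],
    [0, 0, 0, 0, 0, 0, 0.6]
  ]
}}

```text
time: 72.25
tool_pos: [518.9, 340.9, 162.4]
tcp_rot: [-180.0, -0.0, -9.8]
ft_force: [0.2, 0.6, -0.6]
finger_gap: 66.5
grip_force: 34.5
```

Call:
{"name": "apply_moves", "arguments": {
  "deltas": [
    [0, 0, 0.15, 0, 0, 0, 0.6],
    [0, 0, 0.05, 0, 0, 0, 0.6],
    [0, 0, 0, 0, 0, 0, 0.6]
  ]
}}

```text
time: 72.62
tool_pos: [518.4, 340.7, 155.5]
tcp_rot: [180.0, 0.1, -9.8]
ft_force: [0.1, -1.4, -1.6]
finger_gap: 66.7
grip_force: 34.5
```

Call:
{"name": "apply_moves", "arguments": {
  "deltas": [
    [0, 0, 0.04, 0, 0, 0, 0.6],
    [0, 0, 0.04, 0, 0, 0, 0.6],
    [0, 0, 0, 0, 0, 0, 0.6]
  ]
}}

```text
time: 73.0
tool_pos: [518.5, 340.8, 153.2]
tcp_rot: [180.0, 0.0, -9.8]
ft_force: [-1.2, 0.3, -1.6]
finger_gap: 66.9
grip_force: 34.5
```

Call:
{"name": "apply_moves", "arguments": {
  "deltas": [
    [0, 0, 0.03, 0, 0, 0, 0.6],
    [0, 0, 0, 0, 0, 0, 0.6]
  ]
}}

```text
time: 73.25
tool_pos: [518.6, 340.8, 153.1]
tcp_rot: [-180.0, 0.0, -9.8]
ft_force: [-2.0, -1.8, 5.4]
finger_gap: 66.9
grip_force: 35.2
```

Contact at the expected height. I'll release, retreat and take a final look.

Call:
{"name": "apply_moves", "arguments": {
  "deltas": [
    [0, 0, -0.03, 0, 0, 0, 0.8],
    [0, 0, 0, 0, 0, 0, 1],
    [0, 0, 0, 0, 0, 0, 1],
    [0, 0, -0.5, 0, 0, 0, 1],
    [0, 0, -1, 0, 0, 0, 1],
    [0, 0, -1, 0, 0, 0, 1],
    [0, 0, -1, 0, 0, 0, 1],
    [0, 0, -1, 0, 0, 0, 1]
  ]
}}

```text
time: 74.25
tool_pos: [518.7, 340.8, 290.6]
tcp_rot: [-180.0, -0.0, -9.8]
ft_force: [0.1, -0.8, 1.2]
finger_gap: 85.5
grip_force: 0.0
```

Call:
{"name": "apply_moves", "arguments": {
  "deltas": [
    [-0.3, 1, -0.8, 0, 0, 0, 1],
    [-0.3, 1, -0.6, 0, 0, 0, 1],
    [-0.3, 1, 0, 0, 0, 0, 1],
    [-0.3, 1, 0, 0, 0, 0, 1],
    [0, 1, 0, 0, 0, 0, 1],
    [0, 1, 0, 0, 0, 0, 1],
    [0, 1, 0, 0, 0, 0, 1],
    [0, 0, 0, 0, 0, 0, 1]
  ]
}}

```text
time: 75.25
tool_pos: [447.3, 138.6, 331.8]
tcp_rot: [-180.0, -0.1, -10.0]
ft_force: [0.3, 0.2, 0.6]
finger_gap: 85.2
grip_force: 0.0
```

Run:
```python
from h import *
s=sense(); print(s["tool_pos"],s["time"])
w=snapshot("wrist"); cv2.imwrite("pics/w9.png",w[:,:,::-1])
a=snapshot("scene")[110:260,370:490]; b=snapshot("side"); cv2.imwrite("pics/sd9.png",b[:,:,::-1])
b1=b[230:350,240:360]; b2=b[110:190,230:330]
W=cv2.resize(w[40:300,0:300],(346,300))
top=np.hstack([cv2.resize(a,(240,300),interpolation=2),W])
f=cv2.resize
cv2.imwrite("pics/s10.png",np.vstack([np.hstack([top,np.zeros((300,54,3),np.uint8)]),np.hstack([f(b1,(300,300),interpolation=2),f(b2,(340,300),interpolation=2)])])[:,:,::-1])
```

```text
[447.32848125 138.6043008  331.7895558 ] 75.25
```

View pics/s10.png

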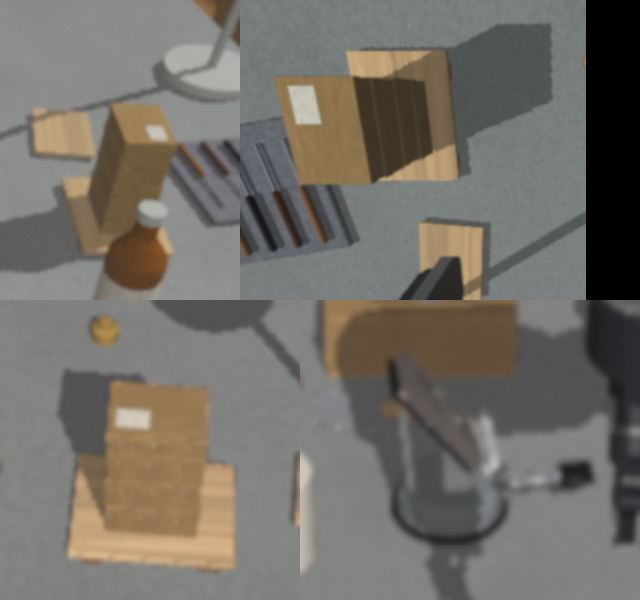

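The column stands square on the middle of the board, the tablet leans on the rest and the lever is down. Handing in.

```bash
python3 -c "
from bench import *
print(hand_in())"
```

```text
the job is handed in; nothing more can be done
None
```

I handed the job in at about 75 s: lever down, tablet leaning face out on the rest, and the three deep boxes with the shallow one on top stacked on the board, all as seen in the last pictures; hand-in gave no verdict.

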